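Fetch the measuring cylinder from behind the flasks

TASK

The measuring cylinder stands at the closed end of one lane of the white slotted glassware stand, behind two volumetric flasks, and can only leave through the lane's open end. Park those two flasks upright on the ribbed black rubber mat, stand the cylinder upright in the middle of the white tile, then slide the two flasks back in so that each stands exactly where it was at the start. Leave the glassware of the other lane alone, and topple nothing.

Things in the scene. Friction and masses are not known exactly. Their poses are not given: they have to be found in the camera images.
- stand: Fixed white stand, 222 (x) x 196 (y) x 86 mm, no floor: glass stands on the bench. Origin: bench level, middle of the places. Two lanes along its x, centred at y = +46 and -46 mm, open at the -x end only, divided by 6 mm panels at y = 0 and +-95 mm. Places in each: x = -76 (front), 0 (middle), +76 mm (rear), marked by short grey lines on top
- mouth (a point): Middle of the top plate's -x edge, on the plate's top, 96 mm to -x of the stand's origin, 86 mm up; axes as the stand's. The plate (underside 78 mm up) has a 38 mm wide slot over each lane. Necks pass the slots, bulbs and feet do not: slide things along x, lifted 10 mm at most; raise them only with the centre over 40 mm to -x of this point. Bulbs in the front places stick out 11 mm past this edge
- mat: Fixed ribbed black rubber mat, 200 x 130 mm (its x and y), 3 mm thick, where the flasks are parked side by side. Origin: centre of its underside, z up
- tile: Fixed white ceramic tile, 150 x 150 mm, 7 mm thick. Origin: centre of its underside, z up
- cylinder: 100 ml measuring cylinder, clear: hexagonal foot 54 x 62 mm and 9 mm high, tube 29 mm wide, 236 mm high in all, 140 g or so. Grip the tube high up; held loosely it swings about the pads, so grip firmly (40 N is fine) and carry it smoothly. Origin: centre of the underside, z up. It starts in the rear place of one of the two lanes (which one varies)
- flask_a: 100 ml volumetric flask, glass, pale pink, bulb 62 mm wide and 64 mm high that stands on its flat bottom, above it a straight neck 16 mm wide up to 171 mm, stopper to 194 mm. Grip the neck firmly (40 N is fine). About 90 g. Origin: centre of the underside, z up; round, its yaw does not matter. Starts in one of the four front or middle places of the stand
- flask_b: 100 ml volumetric flask, glass, pale pink, bulb 62 mm wide and 64 mm high that stands on its flat bottom, above it a straight neck 16 mm wide up to 171 mm, stopper to 194 mm. Grip the neck firmly (40 N is fine). About 90 g. Origin: centre of the underside, z up; round, its yaw does not matter. Starts in one of the four front or middle places of the stand
- flask_c: 100 ml volumetric flask, glass, pale pink, bulb 62 mm wide and 64 mm high that stands on its flat bottom, above it a straight neck 16 mm wide up to 171 mm, stopper to 194 mm. Grip the neck firmly (40 N is fine). About 90 g. Origin: centre of the underside, z up; round, its yaw does not matter. Starts in one of the four front or middle places of the stand
- flask_d: 100 ml volumetric flask, glass, clear, bulb 62 mm wide and 64 mm high that stands on its flat bottom, above it a straight neck 16 mm wide up to 171 mm, stopper to 194 mm. Grip the neck firmly (40 N is fine). About 90 g. Origin: centre of the underside, z up; round, its yaw does not matter. Starts in one of the four front or middle places of the stand
- conical: 250 ml conical flask, glass, 78 mm wide at the foot, neck 30 mm, 131 mm high, 160 g. Origin: centre of the underside. It stands in the rear place of the other lane and stays there

How it is judged:
By the outcome, as a careful person would: the job done as asked, in the order asked, and still so for the second after the job is handed in, with the robot touching nothing.
It also fails if it takes over 122 s, if anything falls off the work surface, if the arm or the gripper's body presses on something with over 40 N, if the wrist force passes 120 N, or if a joint passes its speed limit or range.

ROBOT

A 6-joint arm with a two-finger parallel gripper is mounted at the origin on a cart in front of the work surface, level with it; the furniture and walls round the work are solid. World frame = base frame: x ahead of the robot, y to its left, z up, the work surface at z = 0. Lengths are in mm, angles in degrees, forces in N, time in s.
With the tool pointing down it reaches from about 350 to 850 mm from the base axis. Payload 8.1 kg.
Tool frame: the origin (TCP) lies midway between the tips of the shut fingers; the grasp point (between the pads) lies 19 mm behind it (r.tcp_to_grasp is the distance from the TCP to the grasp point, in mm); z points along the fingers, y is the direction in which the jaws open and shut (so a half turn about z gives the same grasp; the last joint's range is limited). The gripper opens to 85 mm and grips with 20 to 120 N. Pads are 22 mm wide; open, the fingers measure 114 mm over their backs; the gripper's body (76 mm by 85 mm) begins 54 mm behind the grasp point. The pads swing forward as they close: fully open they stand 13 mm farther back than shut.
Start: joints at [-70.898, 7.471, 85.268, -0, 87.261, -4.893], TCP at [244.019, -548.143, 231.292] pointing down, gripper open.
Joint ranges: [-169.43, 169.43], [-51.17, 129.36], [1.28, 143.12], [-76.62, 256.62], [0, 156.53], [-152.29, 152.29]. Speed limits (degrees/s): [136.94, 136.94, 159.86, 180, 180, 180].

INTERFACE

Orientations are given as [roll, pitch, yaw] about the fixed x, y, z axes, in that order (R = Rz(yaw) Ry(pitch) Rx(roll)).
In Python, from bench import r gives the robot as it stands.
- The arm moves only by the tool jog_arm, never from a script. Its argument "targets" is a list of rows, each a list of 7 numbers: the shift along the tool's x, y, z in m, then the turn, a rotation vector about the tool's x, y, z in rad, then the closure, from 0 (fully open) to 1 (shut). In form: [[dx, dy, dz, wx, wy, wz, claw], ...]. A call has 1 to 5 rows; each row is the pose to reach, as a shift and turn from the pose commanded when the call began, along the tool's axes at that moment; what a row does not reach only later rows make up. A row lasts 1/12 s, in which the tool goes at most 41.7 mm and 7.16 degrees, less where a joint would pass 70% of its speed; a pose out of reach is approached as far as the arm can. A call with a gripper value outside its range is refused whole. The fingers move at their own pace and stop on an object; "newtons" is the grip in N (left out, the last holds). Time passes only in rows, so rows that repeat a pose let the fingers close. It gives the time, the measured TCP pose, the force and the opening at its end, in the units of the state.
- r.sense(): the state, without advancing time (a new reading comes with each control period).
- r.snapshot(name): name is "scene" or "top" or "wrist"; returns a dict with "pixels" (420x560x3 uint8, red, green, blue), "fx", "fy", "cx", "cy" (pixels), "origin" and "attitude" of the camera in the world. Camera axes: x right, y down, z forward; pixel columns grow to the right and rows downward; lengths in mm; the calibration is good to about 2 mm. A picture is of the moment at which its call begins. There is no depth.
- r.hand_in(): hands the job in, once; it reports no verdict.
The state is a dict: "time": time; "joint_pos": joint angles; "qd": joint speeds; "joint_efforts": joint torques, N m; "tool_pos": TCP position; "tcp_rot": TCP orientation; "ft_force": force on the tool from outside, world axes, zero at the start; "wrist_torque": the same for the moment, N m; "finger_gap": finger opening in mm.
Only numpy, scipy, OpenCV 4.12 (cv2) and the standard library are available. Lean on these libraries where they do the work, as an engineer would, in place of code of your own. Each camera call takes 0.05 s, during which the arm holds its last target.

## Working session

There is one attempt and no reset: what is moved stays moved. The work goes in short steps, Python scripts to look and compute and a tool call to move; the robot and the scene stay as the last step left them, time stands still between calls to the robot, and variables do not carry over. Pictures are saved under pics/ and viewed, and the job is handed in when it is done.

Besides the shell and the picture viewer there is one more tool, called after "Emit:" as a command line: name --pt "numbers of a row" for each row, then --argument value for the rest. jog_arm: Moves the arm, as the interface text tells. Its arguments: {"type":"object","properties":{"targets":{"type":"array","items":{"type":"array","items":{"type":"number"}}},"newtons":{"type":"number"}},"required":["targets"]}

```bash
ls; mkdir -p pics; python3 - <<'E'
from bench import r
import cv2
s=r.sense();print(s)
for n in ["scene","top","wrist"]:
    d=r.snapshot(n); cv2.imwrite(f"pics/{n}0.png",cv2.cvtColor(d["pixels"],cv2.COLOR_RGB2BGR))
    print(n,{k:v for k,v in d.items() if k!="pixels"})
E
```

```text
pics
{'time': 0.0, 'joint_pos': array([-7.08968370e+01,  7.51402354e+00,  8.53298447e+01, -7.55668478e-04,
        8.72589361e+01, -4.89413661e+00]), 'qd': array([ 0.03746539,  0.05870541,  0.02990971,  0.02007637,  0.02904732,
       -0.10661527]), 'joint_efforts': array([ 2.04102835e-03, -5.69392920e+01, -5.00550413e+01,  5.22527591e-05,
        1.46757049e-02, -1.35657736e-06]), 'tool_pos': array([ 243.84596099, -547.62838387,  230.25028982]), 'tcp_rot': array([-1.79897506e+02, -8.01876244e-03,  2.39973292e+01]), 'ft_force': array([-0.0745097 , -0.53124707,  0.05473055]), 'wrist_torque': array([ 0.01591034, -0.02637244,  0.00536596]), 'finger_gap': 85.0062195524924}
scene {'fx': 441.8290690157193, 'fy': 441.8290690157193, 'cx': 281.39009793403415, 'cy': 217.61506412620983, 'origin': array([100.65356237, 717.33905894, 828.72338861]), 'attitude': array([-131.72795376,    0.41517941, -145.76804771])}
top {'fx': 445.2049454762432, 'fy': 445.2049454762432, 'cx': 282.3932588388867, 'cy': 213.34013567267152, 'origin': array([ 439.90723353,   70.16650966, 1231.91328511]), 'attitude': array([-175.29217342,   -0.84712239,  -90.15897134])}
wrist {'fx': 342.9657643990611, 'fy': 342.9657643990611, 'cx': 276.3344060733447, 'cy': 208.33343334706066, 'origin': array([ 318.9393792 , -514.89886423,  373.72103363]), 'attitude': array([ 1.61430630e+02,  5.69822353e-02, -6.60001322e+01])}
```

View pics/scene0.png

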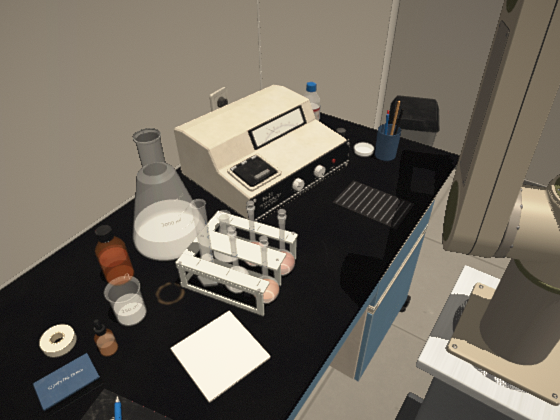

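View pics/top0.png

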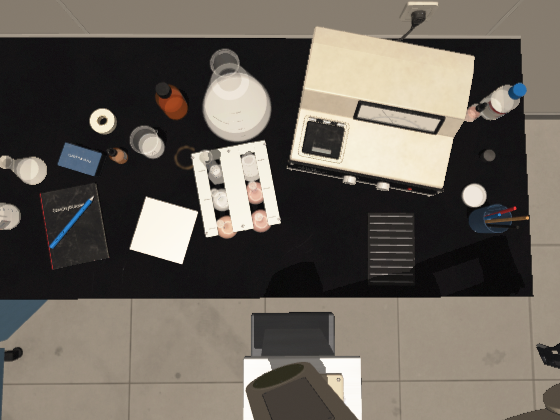

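View pics/wrist0.png

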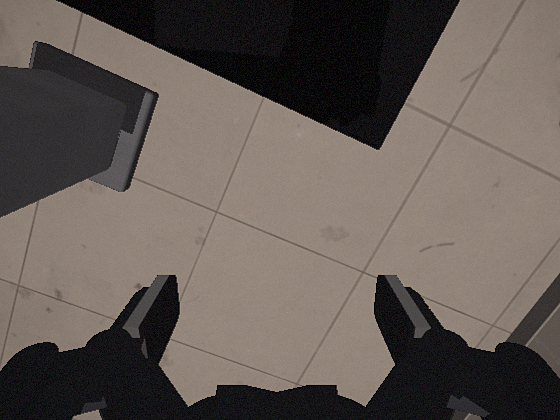

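```bash
python3 - <<'E'
import cv2
a=cv2.imread("pics/top0.png")[130:250,120:290]; cv2.imwrite("pics/t0z.png",cv2.resize(a,None,fx=4.7,fy=4.7,interpolation=cv2.INTER_CUBIC))
a=cv2.imread("pics/scene0.png")[190:320,170:310]; cv2.imwrite("pics/s0z.png",cv2.resize(a,None,fx=4.6,fy=4.6,interpolation=cv2.INTER_CUBIC))
E
```

```text
(no output)
```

View pics/t0z.png

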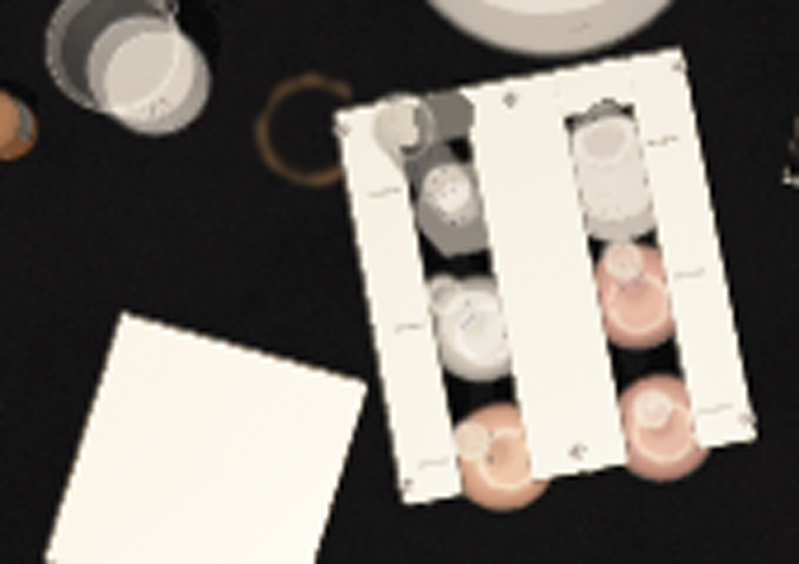

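View pics/s0z.png

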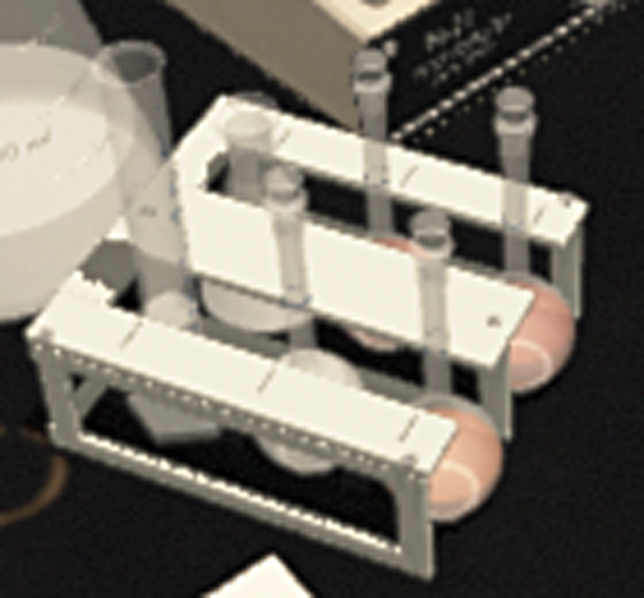

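```bash
cat > h.py <<'E'
import numpy as np, cv2
from scipy.spatial.transform import Rotation as R
from bench import r
def snap(name,fn=None):
    d=r.snapshot(name); d["R"]=R.from_euler("xyz",d["attitude"],degrees=True).as_matrix()
    d["bgr"]=cv2.cvtColor(d["pixels"],cv2.COLOR_RGB2BGR)
    if fn: cv2.imwrite("pics/"+fn,d["bgr"])
    return d
def ray(d,uv):
    u,v=uv; return d["R"]@np.array([(u-d["cx"])/d["fx"],(v-d["cy"])/d["fy"],1])
def onplane(d,uv,z):
    g=ray(d,uv); o=np.array(d["origin"]); return o+g*(z-o[2])/g[2]
def proj(d,p):
    c=d["R"].T@(np.array(p,float)-d["origin"]); return np.array([d["fx"]*c[0]/c[2]+d["cx"],d["fy"]*c[1]/c[2]+d["cy"]])
def tri(ds,uvs):
    A=np.zeros((3,3));b=np.zeros(3)
    for d,uv in zip(ds,uvs):
        g=ray(d,uv);g/=np.linalg.norm(g);P=np.eye(3)-np.outer(g,g);A+=P;b+=P@d["origin"]
    return np.linalg.solve(A,b)
def zoom(img,x0,x1,y0,y1,f,fn):
    cv2.imwrite("pics/"+fn,cv2.resize(img[y0:y1,x0:x1],None,fx=f,fy=f,interpolation=cv2.INTER_CUBIC))
E
python3 - <<'E'
from h import *
t=snap("top"); s=snap("scene")
Z=lambda X,Y:(120+(X+.5)/4.7-.5,130+(Y+.5)/4.7-.5)
print("stand corners z=86")
cs=[onplane(t,Z(*c),86) for c in [(403,503),(756,438),(684,47),(334,113)]]
print(np.round(cs,1))
# tile mask
g=t["bgr"].min(2)
def rect(m,win,z):
    k=np.zeros_like(m);x0,x1,y0,y1=win;k[y0:y1,x0:x1]=m[y0:y1,x0:x1]
    c=max(cv2.findContours(k,0,2)[0],key=cv2.contourArea);q=cv2.minAreaRect(c);print(q)
    p=np.array([onplane(t,v,z) for v in cv2.boxPoints(q)]);print(np.round(p,1),p.mean(0).round(1),np.linalg.norm(np.diff(p,axis=0),axis=1))
m=(g>150).astype(np.uint8)*255
rect(m,(125,200,190,270),7); 
rect(m,(190,285,135,240),86)
for nm,d in (("t",t),):
    zoom(d["bgr"],345,435,195,295,5.5,"matz.png")
S=lambda X,Y:(170+(X+.5)/4.6-.5,190+(Y+.5)/4.6-.5)
print("tri stoppers")
for n,a,b in [("front",(474,440),(433,226)),("mid",(437,290),(285,180)),("cyl",(400,125),(131,55))]:
    p=tri([t,s],[Z(*a),S(*b)]);print(n,p.round(1))
    print(onplane(t,Z(*a),194 if n!="cyl" else 236).round(1),onplane(s,S(*b),194 if n!="cyl" else 236).round(1))
E
```

```text
stand corners z=86
[[474.6 250.8  86. ]
 [509.8  58.   86. ]
 [727.9  97.6  86. ]
 [690.6 291.4  86. ]]
((163.46226501464844, 230.132080078125), (55.08157730102539, 54.669498443603516), 15.945395469665527)
[[444.2 469.4   7. ]
 [588.5 431.9   7. ]
 [546.4 285.7   7. ]
 [402.6 324.7   7. ]] [495.4 377.9   7. ] [149.16742627 152.09851814 148.98318651]
((235.5079803466797, 189.04400634765625), (86.13333892822266, 75.75799560546875), 79.69515228271484)
[[691.1 291.7  86. ]
 [727.2  97.8  86. ]
 [505.   58.   86. ]
 [470.6 249.2  86. ]] [598.5 174.2  86. ] [197.29473192 225.66854715 194.32031556]
tri stoppers
front [502.8 199.8 187. ]
[502.5 199.  194. ] [498.3 205.4 194. ]
mid [576.1 217.3 191.2]
[577.4 218.1 194. ] [572.1 218.7 194. ]
cyl [650.1 229.3 239.8]
[651.9 230.7 236. ] [652.5 225.8 236. ]
```

View pics/matz.png

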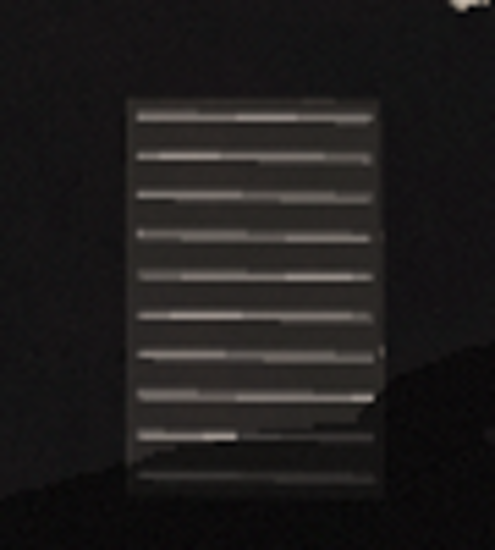

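```bash
cat >> h.py <<'E'
def plan(p=None,yaw=None,n=5,cur=None):
    "rows to go from measured pose to p (world mm), yaw deg, tool vertical"
    s=r.sense() if cur is None else cur
    R0=R.from_euler("xyz",s["tcp_rot"],degrees=True); p0=np.array(s["tool_pos"])
    p=p0 if p is None else np.array(p,float); yaw=s["tcp_rot"][2] if yaw is None else yaw
    d=R0.inv().apply(p-p0)/1000; w=(R0.inv()*R.from_euler("xyz",[180,0,yaw],degrees=True)).as_rotvec()
    print("t",round(s["time"],2),"pos",p0.round(1),"rot",np.round(s["tcp_rot"],2),"gap",round(s["finger_gap"],1),"F",np.round(s["ft_force"],1))
    print("shift",d.round(4),"turn",w.round(4),"dist",round(float(np.linalg.norm(d)*1000),1))
E
python3 - <<'E'
from h import *
plan((400,150,330),10.4)
t=snap("top")
c=[onplane(t,p,3) for p in [(368.1-.4,212.8-.4),(413.9,212.8-.4),(414.1,284.6),(367.7,284.6)]]
print(np.round(c,1),np.mean(c,0))
E
```

```text
t 0.25 pos [ 243.9 -547.9  230.8] rot [-179.95   -0.     23.99] gap 85.8 F [ 0.6 -0.1 -0.5]
shift [ 0.4264 -0.5742 -0.0987] turn [-0.0009  0.      0.2373] dist 722.0
[[ 543.3 -185.3    3. ]
 [ 543.1 -314.3    3. ]
 [ 344.2 -309.4    3. ]
 [ 344.7 -181.6    3. ]] [ 443.82677961 -247.66825973    3.        ]
```

Emit:
jog_arm --pt "0.02 -0.027 -0.005 0 0 0.05 0" --pt "0.041 -0.055 -0.01 0 0 0.1 0" --pt "0.062 -0.083 -0.015 0 0 0.15 0" --pt "0.083 -0.111 -0.02 0 0 0.2 0" --pt "0.104 -0.139 -0.025 0 0 0.237 0"

```text
time: 0.72
tool_pos: [282.5, -377.3, 256.3]
tcp_rot: [-180.0, -0.0, 10.2]
ft_force: [1.6, 0.3, 0.1]
finger_gap: 85.4
```

Emit:
jog_arm --pt "0.014 -0.033 -0.005 0 0 0 0" --pt "0.028 -0.066 -0.01 0 0 0 0" --pt "0.042 -0.1 -0.015 0 0 0 0" --pt "0.056 -0.133 -0.02 0 0 0 0" --pt "0.07 -0.166 -0.025 0 0 0 0"

```text
time: 1.13
tool_pos: [321.2, -201.3, 281.6]
tcp_rot: [180.0, -0.0, 10.4]
ft_force: [1.1, 0.4, 0.5]
finger_gap: 85.6
```

Emit:
jog_arm --pt "0.014 -0.033 -0.005 0 0 0 0" --pt "0.028 -0.066 -0.01 0 0 0 0" --pt "0.042 -0.1 -0.015 0 0 0 0" --pt "0.056 -0.133 -0.02 0 0 0 0" --pt "0.07 -0.166 -0.025 0 0 0 0"

```text
time: 1.55
tool_pos: [360.1, -25.3, 306.9]
tcp_rot: [180.0, -0.1, 10.4]
ft_force: [0.5, -0.4, -0.0]
finger_gap: 85.6
```

Emit:
jog_arm --pt "0.014 -0.033 -0.005 0 0 0 0" --pt "0.028 -0.066 -0.01 0 0 0 0" --pt "0.042 -0.1 -0.015 0 0 0 0" --pt "0.056 -0.133 -0.02 0 0 0 0" --pt "0.07 -0.166 -0.025 0 0 0 0"

```text
time: 1.97
tool_pos: [398.9, 151.0, 331.8]
tcp_rot: [180.0, -0.1, 10.4]
ft_force: [0.3, -1.8, -0.6]
finger_gap: 85.4
```

Emit:
jog_arm --pt "0.036 -0.006 0 0 0 0 0" --pt "0.07 -0.012 0 0 0 0 0" --pt "0.1 -0.018 0 0 0 0 0" --pt "0.12 -0.02 0 0 0 0 0" --pt "0.12 -0.02 0 0 0 0 0"

```text
time: 2.38
tool_pos: [515.6, 191.2, 329.5]
tcp_rot: [180.0, 0.1, 10.4]
ft_force: [1.2, 0.5, 0.8]
finger_gap: 85.1
```

```bash
python3 - <<'E'
from h import *
import pickle
d=snap("wrist","w1.png");pickle.dump(d,open("w1.pkl","wb"));print(d["origin"],d["attitude"]);print(r.sense()["tool_pos"],r.sense()["tcp_rot"])
E
```

```text
[596.54298765 205.74590852 472.71254075] [ 1.61329876e+02 -5.13216732e-02 -7.95528211e+01]
[514.16125298 190.61148307 329.93277033] [1.79988202e+02 1.35273435e-01 1.04329844e+01]
```

View pics/w1.png

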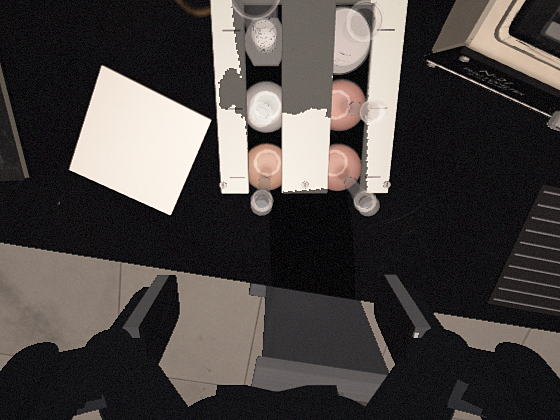

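The wrist view shows the left lane: front stopper at (261,203), clear flask bulb at (266,106), cylinder foot at (263,35); plate front edge at v≈192. I'll move ahead a little for a view directly above.

Emit:
jog_arm --pt "0.03 0 0 0 0 0 0" --pt "0.06 -0.005 0 0 0 0 0" --pt "0.085 -0.01 0 0 0 0 0" --pt "0.085 -0.01 0 0 0 0 0"

```text
time: 2.77
tool_pos: [596.9, 215.9, 329.0]
tcp_rot: [180.0, 0.1, 10.4]
ft_force: [0.9, -0.2, -0.4]
finger_gap: 85.4
```

```bash
python3 - <<'E'
from h import *
import pickle
d=snap("wrist","w2.png");pickle.dump(d,open("w2.pkl","wb"));print(d["origin"],d["attitude"]);print(r.sense()["tool_pos"],r.sense()["tcp_rot"])
zoom(d["bgr"],190,420,40,300,2.3*1,"w2z.png")
zoom(d["bgr"],205,305,40,290,2.4,"w2y.png")
w=pickle.load(open("w1.pkl","rb"));zoom(w["bgr"],200,320,0,230,2.6,"w1z.png")
E
```

```text
[677.96218035 230.43310181 472.11418928] [ 1.61292085e+02 -4.46895955e-02 -7.96003319e+01]
[595.53788722 215.47925365 329.59671949] [1.79990743e+02 1.56487275e-01 1.04063987e+01]
```

View pics/w2z.png

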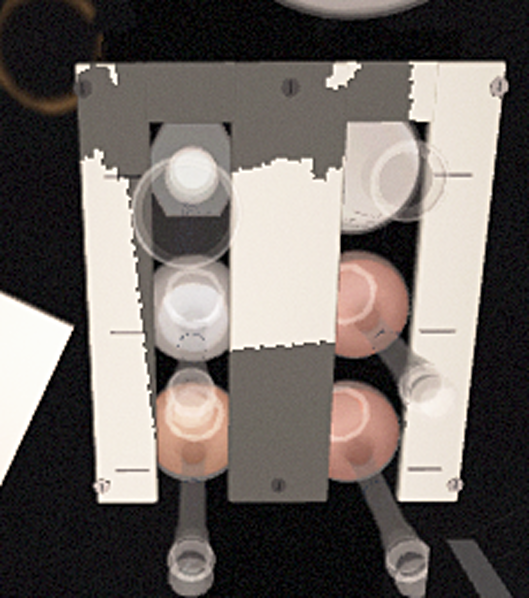

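View pics/w1z.png

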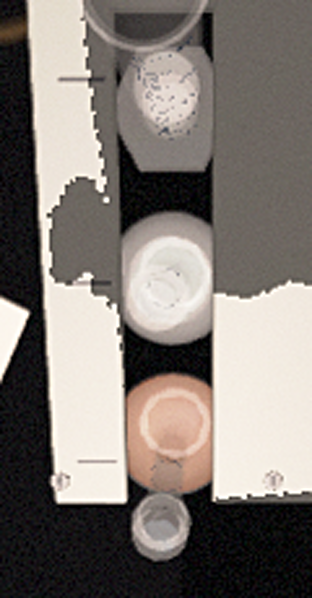

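```bash
python3 - <<'E'
from h import *
import pickle
w1=pickle.load(open("w1.pkl","rb"));w2=pickle.load(open("w2.pkl","rb"))
A=lambda X,Y:(190+(X+.5)/2.3-.5,40+(Y+.5)/2.3-.5)
B=lambda X,Y:(200+(X+.5)/2.6-.5,(Y+.5)/2.6-.5)
cs=np.array([onplane(w2,A(*c),86)[:2] for c in [(75,62),(507,62),(463,502.5),(98,502.5)]])
print(cs.round(1)); print(np.linalg.norm(np.diff(cs,axis=0),axis=1))
fx=(cs[1]+cs[0])/2-(cs[2]+cs[3])/2; yaw=np.arctan2(fx[1],fx[0]); 
fy=(cs[0]+cs[3]-cs[1]-cs[2])/2; print(np.degrees(yaw),np.degrees(np.arctan2(-fy[0],fy[1])))
ex=np.array([np.cos(yaw),np.sin(yaw)]);ey=np.array([-ex[1],ex[0]])
o=cs.mean(0)-15*ex; print("origin",o)
def st(p): q=np.array(p[:2])-o; return np.round([q@ex,q@ey],1)
# marks
for n,c in [("mark f",(132,470)),("mark m",(126,331)),("mark r",(120,177)),("Rf",(423,468)),("Rm",(437,330)),("Rr",(452,174))]: print(n,st(onplane(w2,A(*c),86)))
for n,d,c,z in [("front bulb w1",w1,B(170,434),31),("mid bulb w1",w1,B(167,278),31),("mid bulb w2",w2,A(192,308),31),("front stop w2",w2,A(191,553),185),("front stop w1",w1,B(160,527),185),("mid stop w2",w2,A(192,390),185),
 ("mid ring w2",w2,A(193,303),62),("front ring w1",w1,B(173,423),62),("front ring w2",w2,A(194,410),62),("cyl top w2",w2,A(186,212),236),("cyl foot w2",w2,A(192,170),5),("cyl foot w1",w1,B(167,112),5)]:
  p=onplane(d,c,z);print(n,p.round(1),st(p))
for d in(w1,w2): print("cam",st(d["origin"]))
E
```

```text
[[692.6 290.1]
 [728.   97.4]
 [510.5  53.6]
 [474.8 248.8]]
[195.89008718 221.86642237 198.43007676]
11.063545672088127 10.389668690911309
origin [586.76251183 169.57684057]
mark f [-75.6  80. ]
mark m [ 1.1 80. ]
mark r [76.3 79.8]
Rf [-76.3 -75.8]
Rm [ -0.2 -76.8]
Rr [ 75.9 -77.5]
front bulb w1 [503.7 203.2  31. ] [-75.1  48.9]
mid bulb w1 [577.5 217.4  31. ] [ 0.1 48.7]
mid bulb w2 [577.7 215.9  31. ] [-0.  47.2]
front stop w2 [510.8 203.  185. ] [-68.1  47.4]
front stop w1 [504.  201.9 185. ] [-75.   47.6]
mid stop w2 [581.  215.2 185. ] [ 3.1 45.9]
mid ring w2 [587.5 216.8  62. ] [ 9.8 46.3]
front ring w1 [515.6 202.9  62. ] [-63.5  46.3]
front ring w2 [528.1 205.6  62. ] [-50.6  46.6]
cyl top w2 [652.3 229.5 236. ] [75.8 46.2]
cyl foot w2 [651.  229.3   5. ] [74.5 46.3]
cyl foot w1 [651.1 231.    5. ] [74.9 47.9]
cam [16.5 33.6]
cam [101.2  42.2]
```

View pics/w2y.png

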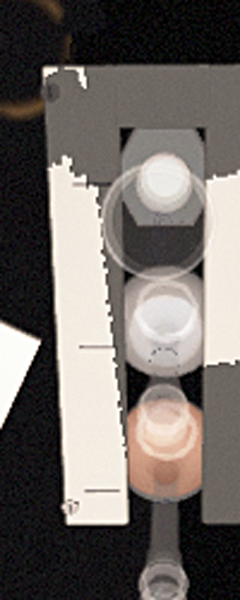

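```bash
python3 - <<'E'
from h import *
plan((503.8,202,231),10.5)
E
```

```text
t 2.82 pos [595.5 215.5 329.6] rot [1.7999e+02 1.6000e-01 1.0410e+01] gap 85.3 F [-0.4  0.6 -0.4]
shift [-0.0924 -0.0033  0.0988] turn [ 0.0002  0.0027 -0.0016] dist 135.3
```

Emit:
jog_arm --pt "-0.03 -0.001 0.02 0 0 0 0" --pt "-0.06 -0.002 0.05 0 0 0 0" --pt "-0.085 -0.003 0.08 0 0.001 -0.0016 0" --pt "-0.0924 -0.0033 0.0988 0 0.0027 -0.0016 0" --pt "-0.0924 -0.0033 0.0988 0 0.0027 -0.0016 0"

```text
time: 3.23
tool_pos: [498.4, 200.7, 227.7]
tcp_rot: [180.0, 0.3, 10.5]
ft_force: [-0.0, 0.2, 0.2]
finger_gap: 85.5
```

```bash
python3 - <<'E'
from h import *
plan((503.8,202,131),10.5)
d=snap("wrist","w3.png")
E
```

```text
t 3.23 pos [498.4 200.7 227.7] rot [179.96   0.31  10.54] gap 85.5 F [-0.   0.2  0.2]
shift [ 0.0061 -0.0003  0.0967] turn [0.0008 0.0054 0.0006] dist 96.9
```

View pics/w3.png

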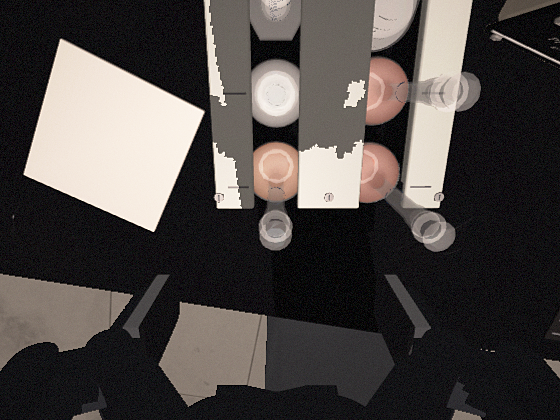

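Emit:
jog_arm --pt "0.002 0 0.02 0 0 0 0" --pt "0.003 0 0.045 0 0 0 0" --pt "0.003 0 0.07 0 0 0 0" --pt "0.003 0 0.09 0 0 0 0" --pt "0.003 0 0.098 0 0 0 0"

```text
time: 3.7
tool_pos: [507.4, 202.4, 134.2]
tcp_rot: [180.0, -0.2, 10.5]
ft_force: [-0.4, 0.3, 0.3]
finger_gap: 85.3
```

Emit:
jog_arm --pt "0 0 0 0 0 0 0"

```text
time: 3.78
tool_pos: [507.2, 202.4, 134.5]
tcp_rot: [180.0, -0.1, 10.5]
ft_force: [-0.1, -0.0, -0.8]
finger_gap: 85.3
```

```bash
python3 - <<'E'
from h import *
d=snap("wrist","w4.png")
plan((503.8,202,131),10.5)
E
```

```text
t 3.83 pos [507.9 202.7 135.9] rot [-179.99   -0.22   10.5 ] gap 85.4 F [0.6 1.  0.8]
shift [-0.0041 -0.0001  0.0049] turn [-0.0001 -0.0039 -0.0001] dist 6.4
```

View pics/w4.png

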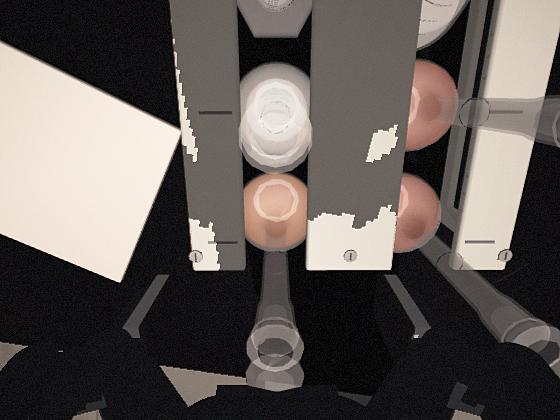

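Emit:
jog_arm --pt "-0.0035 0 0.004 0 -0.003 0 0" --pt "-0.0035 0 0.004 0 -0.003 0 0.3" --newtons 40

```text
time: 4.0
tool_pos: [504.4, 202.2, 132.2]
tcp_rot: [-180.0, -0.1, 10.5]
ft_force: [-1.1, -0.2, -0.1]
finger_gap: 75.6
```

Emit:
jog_arm --pt "0 0 0 0 0 0 1" --pt "0 0 0 0 0 0 1" --pt "0 0 0 0 0 0 1" --pt "0 0 0 0 0 0 1" --pt "0 0 0 0 0 0 1"

```text
time: 4.42
tool_pos: [503.7, 202.1, 130.9]
tcp_rot: [-180.0, -0.0, 10.5]
ft_force: [0.5, 0.7, -0.0]
finger_gap: 15.2
```

```bash
python3 - <<'E'
from h import *
plan((503.8,202,131),10.5)
d=snap("wrist","w5.png")
E
```

```text
t 4.42 pos [503.7 202.1 130.9] rot [-1.7999e+02 -2.0000e-02  1.0510e+01] gap 15.2 F [ 0.5  0.7 -0. ]
shift [ 0.      0.0001 -0.0001] turn [-0.0001 -0.0003  0.0002] dist 0.1
```

View pics/w5.png

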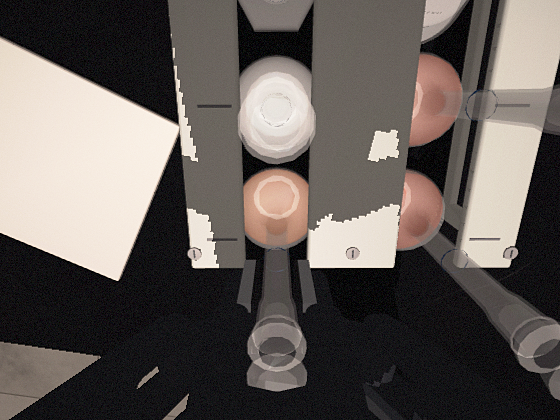

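Emit:
jog_arm --pt "0 0 -0.002 0 0 0 1" --pt "0 0 -0.005 0 0 0 1" --pt "-0.005 0 -0.006 0 0 0 1" --pt "-0.015 0 -0.006 0 0 0 1" --pt "-0.03 0 -0.006 0 0 0 1"

```text
time: 4.88
tool_pos: [474.1, 196.4, 136.7]
tcp_rot: [180.0, -0.0, 10.5]
ft_force: [-0.4, -0.2, -1.4]
finger_gap: 15.3
```

Emit:
jog_arm --pt "-0.015 0 0 0 0 0 1" --pt "-0.03 0 0 0 0 0 1" --pt "-0.042 0 0 0 0 0 1" --pt "-0.05 0 0 0 0 0 1" --pt "-0.053 0 0 0 0 0 1"

```text
time: 5.3
tool_pos: [420.8, 186.7, 136.5]
tcp_rot: [-180.0, 0.0, 10.5]
ft_force: [-0.7, 0.3, -0.7]
finger_gap: 15.6
```

```bash
python3 - <<'E'
from h import *
plan((480,-248,180),10.5)
d=snap("wrist","w6.png")
E
```

```text
t 5.3 pos [420.8 186.7 136.5] rot [-1.800e+02  3.000e-02  1.052e+01] gap 15.6 F [-0.7  0.3 -0.7]
shift [-0.0212  0.4382 -0.0435] turn [-0.      0.0006  0.0004] dist 440.8
```

View pics/w6.png

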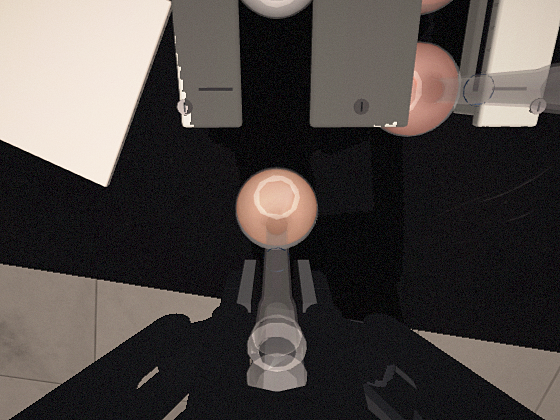

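Emit:
jog_arm --pt "-0.001 0.005 -0.008 0 0 0 1" --pt "-0.004 0.014 -0.02 0 0 0 1" --pt "-0.008 0.029 -0.032 0 0 0 1" --pt "-0.013 0.048 -0.042 0 0 0 1" --pt "-0.02 0.072 -0.045 0 0 0 1"

```text
time: 5.77
tool_pos: [417.0, 112.2, 184.4]
tcp_rot: [-180.0, -0.2, 10.6]
ft_force: [0.7, -0.1, -0.6]
finger_gap: 15.5
```

Emit:
jog_arm --pt "-0.007 0.027 0 0 0 0 1" --pt "-0.015 0.054 0 0 0 0 1" --pt "-0.022 0.081 0 0 0 0 1" --pt "-0.029 0.107 0 0 0 0 1" --pt "-0.0365 0.134 0 0 0 0 1"

```text
time: 6.18
tool_pos: [404.3, -27.8, 182.6]
tcp_rot: [180.0, -0.1, 10.5]
ft_force: [1.3, -0.0, -1.7]
finger_gap: 15.4
```

Emit:
jog_arm --pt "-0.007 0.027 0 0 0 0 1" --pt "-0.015 0.054 0 0 0 0 1" --pt "-0.022 0.081 0 0 0 0 1" --pt "-0.029 0.107 0 0 0 0 1" --pt "-0.0365 0.134 0 0 0 0 1"

```text
time: 6.6
tool_pos: [392.7, -166.5, 182.6]
tcp_rot: [179.9, -0.0, 10.5]
ft_force: [0.1, 0.8, -1.3]
finger_gap: 15.8
```

Emit:
jog_arm --pt "-0.0065 0.024 0 0 0 0 1" --pt "-0.012 0.043 0 0 0 0 1" --pt "-0.0165 0.06 0 0 0 0 1" --pt "-0.0195 0.072 0 0 0 0 1" --pt "-0.0215 0.08 0 0 0 0 1"

```text
time: 7.02
tool_pos: [386.0, -248.8, 182.1]
tcp_rot: [180.0, 0.0, 10.4]
ft_force: [0.3, -0.4, -0.3]
finger_gap: 15.6
```

```bash
python3 - <<'E'
from h import *
plan((385,-247,134.5),10.5)
d=snap("wrist","w7.png")
E
```

```text
t 7.02 pos [ 386.  -248.8  182.1] rot [179.96   0.    10.43] gap 15.6 F [ 0.3 -0.4 -0.3]
shift [-0.0006 -0.002   0.0476] turn [ 0.0007  0.     -0.0012] dist 47.7
```

View pics/w7.png

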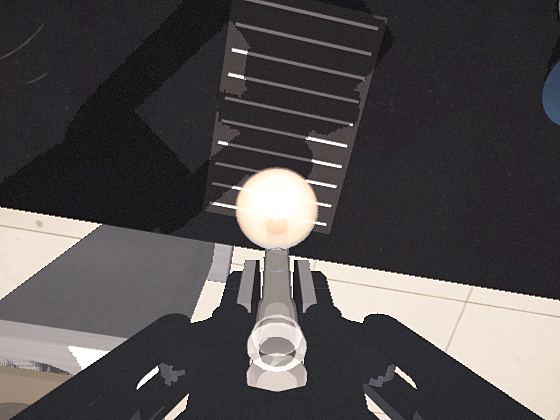

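```bash
python3 - <<'E'
from h import *
d=snap("wrist")
for c in [(205,209),(329,233),(387,16),(233,-3)]: print(onplane(d,c,3).round(1))
E
```

```text
[ 346.7 -185.4    3. ]
[ 343.8 -312.3    3. ]
[ 543.4 -315.     3. ]
[ 533.8 -186.7    3. ]
```

Emit:
jog_arm --pt "0 -0.001 0.015 0 0 0 1" --pt "0 -0.001 0.03 0 0 0 1" --pt "0 -0.001 0.038 0 0 0 1" --pt "0 -0.001 0.041 0 0 0 1" --pt "0 -0.001 0.041 0 0 0 1"

```text
time: 7.53
tool_pos: [385.4, -245.1, 139.8]
tcp_rot: [-179.9, 0.1, 10.6]
ft_force: [-0.1, -0.5, -0.4]
finger_gap: 15.5
```

Emit:
jog_arm --pt "0 0 0.002 0 0 0 1" --pt "0 0 0.0035 0 0 0 1" --pt "0 0 0.0045 0 0 0 1" --pt "0 0 0.0045 0 0 0 1"

```text
time: 7.87
tool_pos: [385.9, -246.1, 136.3]
tcp_rot: [180.0, -0.0, 10.5]
ft_force: [0.4, -0.6, -0.5]
finger_gap: 15.7
```

Emit:
jog_arm --pt "0 0 0.0008 0 0 0 1" --pt "0 0 0.0008 0 0 0 1"

```text
time: 8.03
tool_pos: [385.8, -246.1, 135.4]
tcp_rot: [180.0, 0.0, 10.5]
ft_force: [0.4, -0.2, -0.7]
finger_gap: 15.4
```

Emit:
jog_arm --pt "0 0 0.0008 0 0 0 1" --pt "0 0 0.0008 0 0 0 1"

```text
time: 8.2
tool_pos: [385.7, -246.0, 134.4]
tcp_rot: [-180.0, 0.0, 10.5]
ft_force: [-0.2, -0.3, -1.0]
finger_gap: 15.4
```

Emit:
jog_arm --pt "0 0 0.0008 0 0 0 1" --pt "0 0 0.0008 0 0 0 1"

```text
time: 8.37
tool_pos: [385.9, -246.1, 133.8]
tcp_rot: [180.0, -0.0, 10.5]
ft_force: [1.3, 0.1, 0.3]
finger_gap: 15.4
```

Emit:
jog_arm --pt "0 0 0.0008 0 0 0 1" --pt "0 0 0.0008 0 0 0 1"

```text
time: 8.53
tool_pos: [386.2, -246.4, 133.8]
tcp_rot: [179.9, -0.0, 10.5]
ft_force: [-1.9, 1.2, 5.8]
finger_gap: 15.8
```

Emit:
jog_arm --pt "0 0 -0.0006 0 0 0 0.6" --pt "0 0 -0.0006 0 0 0 0.3" --pt "0 0 -0.0006 0 0 0 0" --pt "0 0 -0.0006 0 0 0 0" --pt "0 0 -0.0006 0 0 0 0"

```text
time: 8.95
tool_pos: [385.7, -246.0, 133.3]
tcp_rot: [-180.0, 0.0, 10.5]
ft_force: [-0.8, 0.2, -0.1]
finger_gap: 74.8
```

```bash
python3 - <<'E'
from h import *
plan((386,-246.2,250),10.5)
d=snap("wrist","w8.png")
E
```

```text
t 8.95 pos [ 385.7 -246.   133.3] rot [-1.7999e+02  3.0000e-02  1.0510e+01] gap 74.8 F [-0.8  0.2 -0.1]
shift [ 0.0002  0.0003 -0.1167] turn [-0.0002  0.0004  0.0001] dist 116.7
```

View pics/w8.png

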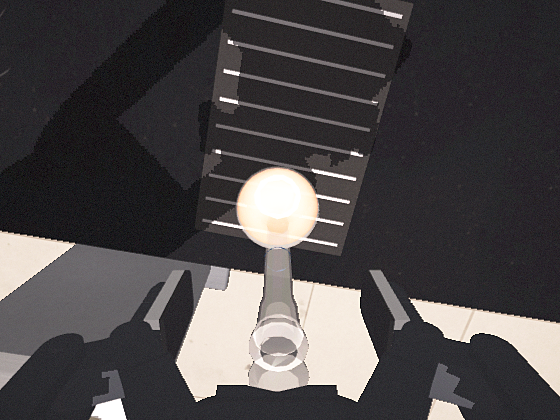

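Emit:
jog_arm --pt "0 0 -0.02 0 0 0 0" --pt "0 0 -0.05 0 0 0 0" --pt "0 0 -0.085 0 0 0 0" --pt "0.01 -0.015 -0.11 0 0 0 0" --pt "0.026 -0.04 -0.117 0 0 0 0"

```text
time: 9.42
tool_pos: [405.3, -204.3, 255.7]
tcp_rot: [179.7, -0.3, 10.3]
ft_force: [1.2, -1.1, 0.3]
finger_gap: 85.4
```

Emit:
jog_arm --pt "0.02 -0.03 0 0 0 0 0" --pt "0.04 -0.062 0 0 0 0 0" --pt "0.06 -0.093 0 0 0 0 0" --pt "0.08 -0.125 0 0 0 0 0" --pt "0.1 -0.155 0 0 0 0 0"

```text
time: 9.83
tool_pos: [474.4, -29.3, 250.5]
tcp_rot: [180.0, -0.0, 10.5]
ft_force: [0.4, 0.9, -0.6]
finger_gap: 85.7
```

Emit:
jog_arm --pt "0.02 -0.03 0 0 0 0 0" --pt "0.04 -0.062 0 0 0 0 0" --pt "0.06 -0.093 0 0 0 0 0" --pt "0.08 -0.125 0 0 0 0 0" --pt "0.1 -0.155 0 0 0 0 0"

```text
time: 10.25
tool_pos: [544.4, 141.5, 250.2]
tcp_rot: [-180.0, 0.0, 10.5]
ft_force: [1.2, -0.9, 1.4]
finger_gap: 85.3
```

```bash
python3 - <<'E'
from h import *
plan((577.7,216.2,240),10.5)
E
```

```text
t 10.25 pos [544.4 141.5 250.2] rot [-1.800e+02  2.000e-02  1.053e+01] gap 85.3 F [ 1.2 -0.9  1.4]
shift [ 0.0464 -0.0674  0.0102] turn [-0.      0.0003  0.0005] dist 82.4
```

Emit:
jog_arm --pt "0.02 -0.03 0 0 0 0 0" --pt "0.036 -0.053 0.004 0 0 0 0" --pt "0.045 -0.065 0.008 0 0 0 0" --pt "0.0464 -0.0674 0.01 0 0 0 0" --pt "0.0464 -0.0674 0.01 0 0 0 0"

```text
time: 10.67
tool_pos: [577.0, 214.7, 239.0]
tcp_rot: [180.0, 0.1, 10.6]
ft_force: [-0.5, 0.3, -0.5]
finger_gap: 85.2
```

```bash
python3 - <<'E'
from h import *
plan((577.7,216.2,131),10.5)
d=snap("wrist","w9.png")
E
```

```text
t 10.67 pos [577.  214.7 239. ] rot [1.7998e+02 1.4000e-01 1.0600e+01] gap 85.2 F [-0.5  0.3 -0.5]
shift [ 0.0013 -0.0014  0.108 ] turn [0.0003 0.0025 0.0017] dist 108.0
```

View pics/w9.png

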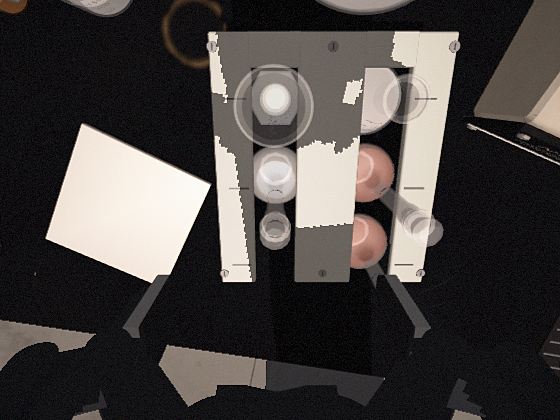

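Emit:
jog_arm --pt "0.001 -0.0005 0.02 0 0 0 0" --pt "0.001 -0.001 0.05 0 0 0 0" --pt "0.001 -0.001 0.08 0 0 0 0" --pt "0.001 -0.001 0.1 0 0 0 0" --pt "0.001 -0.001 0.106 0 0 0 0"

```text
time: 11.13
tool_pos: [575.6, 212.9, 130.2]
tcp_rot: [179.9, 0.4, 10.4]
ft_force: [0.3, -0.9, -0.3]
finger_gap: 85.3
```

Emit:
jog_arm --pt "0 0 0 0 0 0 0" --pt "0 0 0 0 0 0 0"

```text
time: 11.3
tool_pos: [578.7, 214.5, 135.8]
tcp_rot: [180.0, -0.0, 10.5]
ft_force: [-0.3, 0.2, 0.4]
finger_gap: 85.2
```

```bash
python3 - <<'E'
from h import *
plan((577.7,216.2,131),10.5)
d=snap("wrist","w10.png")
plan((577.7,216.2,131),10.5)
E
```

```text
t 11.3 pos [578.7 214.5 135.8] rot [ 1.800e+02 -5.000e-02  1.045e+01] gap 85.2 F [-0.3  0.2  0.4]
shift [-0.0007 -0.0019  0.0048] turn [ 0.     -0.0008 -0.0008] dist 5.2
t 11.35 pos [579.5 214.9 136.7] rot [-1.7999e+02 -1.6000e-01  1.0470e+01] gap 85.5 F [-0.5  0.7  1. ]
shift [-0.0015 -0.0016  0.0057] turn [-0.0002 -0.0027 -0.0006] dist 6.1
```

View pics/w10.png

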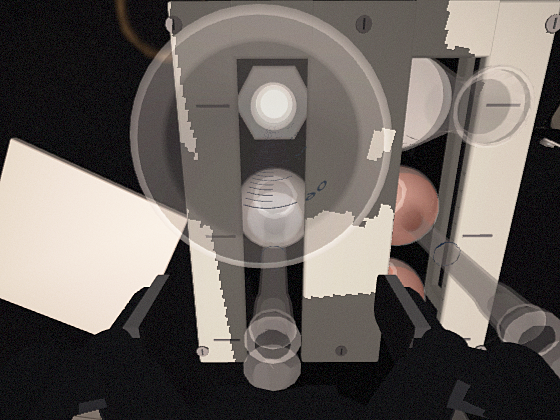

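Emit:
jog_arm --pt "-0.0005 -0.0015 0.003 0 -0.001 0 0" --pt "-0.0005 -0.0015 0.005 0 -0.001 0 0" --pt "-0.0005 -0.0015 0.005 0 -0.001 0 0" --pt "-0.0005 -0.0015 0.005 0 -0.001 0 0"

```text
time: 11.68
tool_pos: [577.7, 216.7, 129.8]
tcp_rot: [-180.0, 0.0, 10.5]
ft_force: [-0.1, -0.0, -0.1]
finger_gap: 85.4
```

```bash
python3 - <<'E'
from h import *
d=snap("wrist","w11.png")
plan((577.7,216.2,131),10.5)
zoom(d["bgr"],140,420,220,420,2.8,"w11z.png")
E
```

```text
t 11.73 pos [577.6 216.7 129.7] rot [-1.800e+02  5.000e-02  1.052e+01] gap 85.6 F [ 0.   0.5 -0. ]
shift [-0.      0.0005 -0.0013] turn [-0.0001  0.0009  0.0003] dist 1.4
```

View pics/w11z.png

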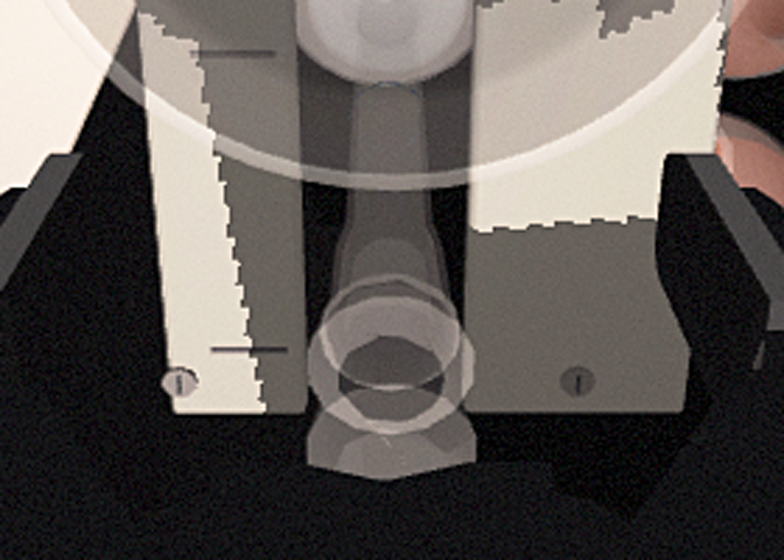

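Emit:
jog_arm --pt "0 0.0007 -0.001 0 0 0 0" --pt "0 0.0007 -0.001 0 0 0 0.4" --pt "0 0.0007 -0.001 0 0 0 0.6" --pt "0 0.0007 -0.001 0 0 0 0.7" --pt "0 0.0007 -0.001 0 0 0 1"

```text
time: 12.15
tool_pos: [577.6, 215.9, 130.4]
tcp_rot: [-180.0, 0.1, 10.5]
ft_force: [0.3, 0.4, -0.1]
finger_gap: 38.4
```

Emit:
jog_arm --pt "0 0 0 0 0 0 1" --pt "0 0 0 0 0 0 1" --pt "0 0 0 0 0 0 1"

```text
time: 12.4
tool_pos: [577.7, 215.9, 130.4]
tcp_rot: [-180.0, 0.1, 10.5]
ft_force: [0.4, -0.4, 0.8]
finger_gap: 15.5
```

```bash
python3 - <<'E'
from h import *
plan((577.7,216.2,131),10.5)
E
```

```text
t 12.4 pos [577.7 215.9 130.4] rot [-1.800e+02  7.000e-02  1.051e+01] gap 15.5 F [ 0.4 -0.4  0.8]
shift [ 0.0001 -0.0003 -0.0006] turn [-0.      0.0012  0.0001] dist 0.6
```

Emit:
jog_arm --pt "0 0 -0.003 0 0 0 1" --pt "0 0 -0.006 0 0 0 1" --pt "-0.005 0 -0.006 0 0 0 1" --pt "-0.015 0 -0.006 0 0 0 1" --pt "-0.03 0 -0.006 0 0 0 1"

```text
time: 12.82
tool_pos: [548.2, 210.4, 136.6]
tcp_rot: [-180.0, 0.0, 10.5]
ft_force: [-0.6, -0.0, -0.9]
finger_gap: 15.4
```

Emit:
jog_arm --pt "-0.018 0 0 0 0 0 1" --pt "-0.036 0 0 0 0 0 1" --pt "-0.054 0 0 0 0 0 1" --pt "-0.072 0 0 0 0 0 1" --pt "-0.088 0 0 0 0 0 1"

```text
time: 13.23
tool_pos: [460.2, 194.1, 136.4]
tcp_rot: [-180.0, 0.1, 10.5]
ft_force: [-0.8, -0.4, -0.7]
finger_gap: 15.6
```

Emit:
jog_arm --pt "-0.013 0 0 0 0 0 1" --pt "-0.024 0 0 0 0 0 1" --pt "-0.032 0 0 0 0 0 1" --pt "-0.038 0 0 0 0 0 1" --pt "-0.04 0 -0.002 0 0 0 1"

```text
time: 13.65
tool_pos: [421.3, 186.9, 138.3]
tcp_rot: [180.0, 0.1, 10.5]
ft_force: [-0.4, -0.2, -1.1]
finger_gap: 15.4
```

```bash
python3 - <<'E'
from h import *
plan((478,-247,185),10.5)
E
```

```text
t 13.65 pos [421.3 186.9 138.3] rot [1.800e+02 1.100e-01 1.052e+01] gap 15.4 F [-0.4 -0.2 -1.1]
shift [-0.0236  0.437  -0.0466] turn [0.0001 0.0019 0.0003] dist 440.1
```

Emit:
jog_arm --pt "0 0.005 -0.008 0 0 0 1" --pt "-0.001 0.015 -0.02 0 0 0 1" --pt "-0.0015 0.03 -0.032 0 0 0 1" --pt "-0.0025 0.05 -0.042 0 0 0 1" --pt "-0.004 0.0745 -0.046 0 0.001 0 1"

```text
time: 14.07
tool_pos: [433.5, 112.9, 187.3]
tcp_rot: [-180.0, -0.2, 10.6]
ft_force: [0.3, -0.1, -0.4]
finger_gap: 15.4
```

Emit:
jog_arm --pt "-0.0015 0.028 0 0 0 0 1" --pt "-0.003 0.056 0 0 0 0 1" --pt "-0.0045 0.084 0 0 0 0 1" --pt "-0.006 0.112 0 0 0 0 1" --pt "-0.0075 0.14 0 0 0 0 1"

```text
time: 14.48
tool_pos: [450.8, -27.9, 185.7]
tcp_rot: [180.0, -0.1, 10.5]
ft_force: [0.2, 0.6, -0.5]
finger_gap: 15.3
```

Emit:
jog_arm --pt "-0.0015 0.028 0 0 0 0 1" --pt "-0.003 0.056 0 0 0 0 1" --pt "-0.0045 0.084 0 0 0 0 1" --pt "-0.006 0.112 0 0 0 0 1" --pt "-0.0075 0.14 0 0 0 0 1"

```text
time: 14.9
tool_pos: [468.8, -167.2, 185.5]
tcp_rot: [180.0, -0.0, 10.5]
ft_force: [0.2, -0.2, -0.6]
finger_gap: 15.6
```

Emit:
jog_arm --pt "-0.0015 0.025 0 0 0 0 1" --pt "-0.0025 0.045 0 0 0 0 1" --pt "-0.0035 0.063 0 0 0 0 1" --pt "-0.004 0.075 0 0 0 0 1" --pt "-0.0045 0.082 0.005 0 0 0 1"

```text
time: 15.32
tool_pos: [479.7, -248.7, 181.0]
tcp_rot: [179.9, -0.1, 10.4]
ft_force: [-0.0, 0.5, -0.2]
finger_gap: 15.2
```

```bash
python3 - <<'E'
from h import *
plan((478,-247,136),10.5)
d=snap("wrist","w12.png")
E
```

```text
t 15.32 pos [ 479.7 -248.7  181. ] rot [ 1.7989e+02 -8.0000e-02  1.0430e+01] gap 15.2 F [-0.   0.5 -0.2]
shift [-0.0014 -0.002   0.045 ] turn [ 0.0018 -0.0014 -0.0013] dist 45.1
```

View pics/w12.png

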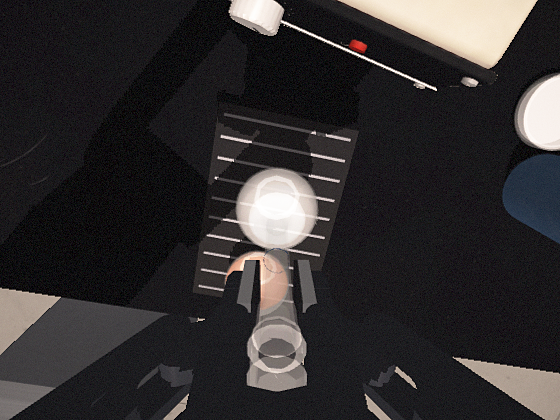

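Emit:
jog_arm --pt "0 0 0.015 0 0 0 1" --pt "0 0 0.03 0 0 0 1" --pt "0 0 0.038 0 0 0 1" --pt "0 0 0.042 0 0 0 1" --pt "0 0 0.042 0 0 0 1"

```text
time: 15.78
tool_pos: [478.2, -245.4, 136.4]
tcp_rot: [-179.9, 0.1, 10.5]
ft_force: [-0.6, 0.2, -1.3]
finger_gap: 15.5
```

Emit:
jog_arm --pt "0 0 0.0015 0 0 0 1" --pt "0 0 0.0025 0 0 0 1" --pt "0 0 0.0035 0 0 0 1" --pt "0 0 0.0035 0 0 0 1"

```text
time: 16.12
tool_pos: [479.1, -246.4, 134.6]
tcp_rot: [180.0, -0.0, 10.5]
ft_force: [0.6, 0.1, -0.7]
finger_gap: 15.3
```

Emit:
jog_arm --pt "0 0 0.0008 0 0 0 1" --pt "0 0 0.0008 0 0 0 1" --pt "0 0 0.0014 0 0 0 1" --pt "0 0 0.0014 0 0 0 1"

```text
time: 16.45
tool_pos: [479.1, -246.5, 133.4]
tcp_rot: [180.0, -0.0, 10.5]
ft_force: [-0.5, 0.9, 4.7]
finger_gap: 15.5
```

Emit:
jog_arm --pt "0 0 0.0006 0 0 0 1" --pt "0 0 0.0006 0 0 0 1"

```text
time: 16.62
tool_pos: [479.4, -246.7, 133.4]
tcp_rot: [179.9, -0.1, 10.5]
ft_force: [-1.3, 1.7, 7.1]
finger_gap: 15.4
```

Contact. Release at (479.2,-246.5), then rise.

Emit:
jog_arm --pt "0 0 -0.001 0 0 0 0.6" --pt "0 0 -0.001 0 0 0 0.3" --pt "0 0 -0.001 0 0 0 0" --pt "0 0 -0.001 0 0 0 0" --pt "0 0 -0.001 0 0 0 0"

```text
time: 17.03
tool_pos: [478.6, -246.3, 132.8]
tcp_rot: [-180.0, 0.0, 10.5]
ft_force: [0.2, -0.6, -0.7]
finger_gap: 74.9
```

```bash
python3 - <<'E'
from h import *
plan((479.2,-246.5,250),10.5)
d=snap("wrist","w13.png")
E
```

```text
t 17.03 pos [ 478.6 -246.3  132.8] rot [-1.7998e+02  4.0000e-02  1.0510e+01] gap 74.9 F [ 0.2 -0.6 -0.7]
shift [ 0.0004  0.0003 -0.1172] turn [-0.0004  0.0007  0.0001] dist 117.2
```

View pics/w13.png

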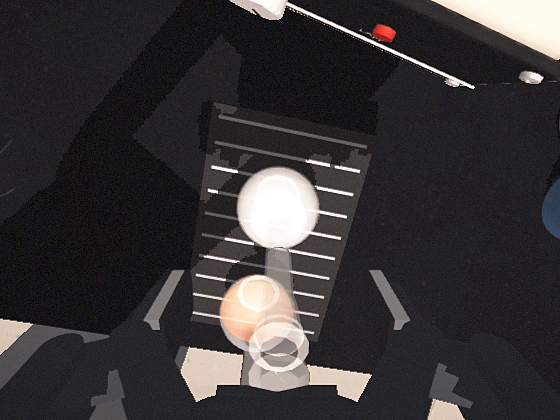

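```bash
python3 - <<'E'
from h import *
t=snap("top","top1.png"); s=snap("scene","scene1.png")
p=tri([t,s],[(225,61),(148,137)]);print(p)
E
```

```text
[841.23934556 176.18702774 304.93498638]
```

Emit:
jog_arm --pt "0 0 -0.02 0 0 0 0" --pt "0 0 -0.055 0 0 0 0" --pt "0 0 -0.09 0 0 0 0" --pt "0.006 -0.01 -0.125 0 0 0 0" --pt "0.02 -0.034 -0.155 0 0 0 0"

```text
time: 17.6
tool_pos: [491.8, -211.2, 290.6]
tcp_rot: [179.9, -0.0, 10.3]
ft_force: [1.7, -0.6, -0.5]
finger_gap: 85.5
```

Emit:
jog_arm --pt "0.02 -0.034 0 0 0 0 0" --pt "0.04 -0.068 0 0 0 0 0" --pt "0.06 -0.102 0 0 0 0 0" --pt "0.08 -0.136 0 0 0 0 0" --pt "0.1 -0.17 0 0 0 0 0"

```text
time: 18.02
tool_pos: [560.0, -22.0, 288.2]
tcp_rot: [180.0, -0.0, 10.5]
ft_force: [0.9, -0.7, 1.1]
finger_gap: 85.6
```

Emit:
jog_arm --pt "0.02 -0.034 0 0 0 0 0" --pt "0.038 -0.065 0 0 0 0 0" --pt "0.055 -0.093 0 0 0 0 0" --pt "0.066 -0.113 0 0 0 0 0" --pt "0.07 -0.12 0 0 0 0 0"

```text
time: 18.43
tool_pos: [606.9, 110.4, 287.5]
tcp_rot: [-179.9, 0.0, 10.7]
ft_force: [-0.4, 0.2, 0.6]
finger_gap: 85.4
```

```bash
python3 - <<'E'
from h import *
plan((652,229.8,290),10.5)
d=snap("wrist","w14.png")
E
```

```text
t 18.43 pos [606.9 110.4 287.5] rot [-1.7994e+02  4.0000e-02  1.0690e+01] gap 85.4 F [-0.4  0.2  0.6]
shift [ 0.0665 -0.1089 -0.0024] turn [-0.0011  0.0006  0.0033] dist 127.6
```

View pics/w14.png

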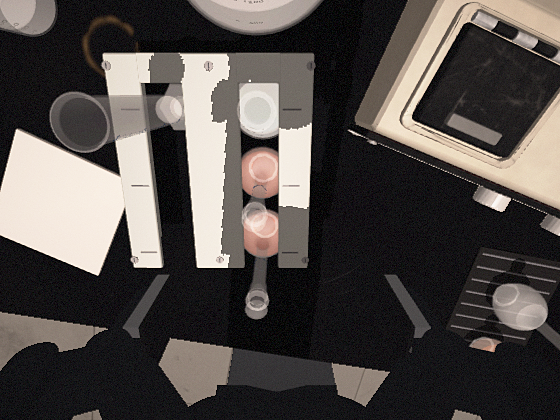

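Emit:
jog_arm --pt "0.02 -0.034 0 0 0 0 0" --pt "0.04 -0.067 0 0 0 0 0" --pt "0.058 -0.095 0 0 0 0 0" --pt "0.066 -0.108 0 0 0 0 0" --pt "0.067 -0.109 0 0 0 0 0"

```text
time: 18.9
tool_pos: [652.8, 228.1, 287.1]
tcp_rot: [-180.0, 0.1, 10.6]
ft_force: [0.9, -0.9, -0.7]
finger_gap: 85.6
```

Emit:
jog_arm --pt "0 0 0 0 0 0 0" --pt "0 0 0 0 0 0 0"

```text
time: 19.07
tool_pos: [652.6, 224.6, 287.9]
tcp_rot: [180.0, 0.0, 10.4]
ft_force: [-0.4, -0.6, -0.5]
finger_gap: 85.4
```

```bash
python3 - <<'E'
from h import *
d=snap("wrist","w15.png")
plan((652,229.8,181),10.5)
E
```

```text
t 19.12 pos [652.6 224.4 288.2] rot [1.7997e+02 3.0000e-02 1.0420e+01] gap 85.1 F [ 0.1  0.2 -0.4]
shift [ 0.0004 -0.0055  0.1072] turn [ 0.0006  0.0004 -0.0014] dist 107.3
```

View pics/w15.png

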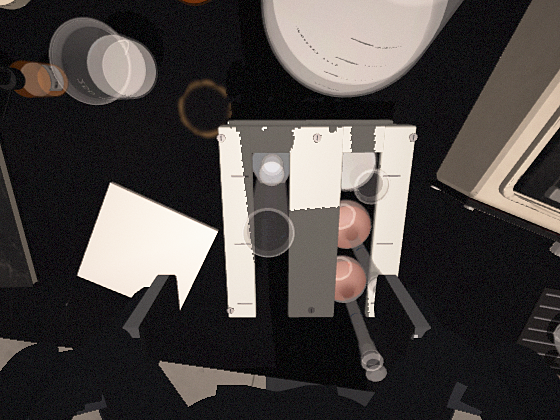

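Emit:
jog_arm --pt "0 -0.003 0.01 0 0 0 0" --pt "0 -0.0055 0.035 0 0 0 0" --pt "0 -0.0055 0.065 0 0 0 0" --pt "0 -0.0055 0.09 0 0 0 0" --pt "0 -0.0055 0.103 0 0 0 0"

```text
time: 19.53
tool_pos: [649.4, 230.1, 180.2]
tcp_rot: [180.0, 0.3, 10.4]
ft_force: [-0.4, -0.5, -0.7]
finger_gap: 85.8
```

Emit:
jog_arm --pt "0 0 0 0 0 0 0" --pt "0 0 0 0 0 0 0" --pt "0 0 0 0 0 0 0"

```text
time: 19.78
tool_pos: [652.6, 231.6, 187.3]
tcp_rot: [-180.0, -0.2, 10.5]
ft_force: [0.7, -0.6, 0.5]
finger_gap: 85.7
```

```bash
python3 - <<'E'
from h import *
d=snap("wrist","w16.png")
plan((652,229.8,181),10.5)
E
```

```text
t 19.83 pos [652.9 231.8 187.8] rot [-179.98   -0.21   10.49] gap 85.3 F [-0.9  0.1 -0.1]
shift [-0.0012  0.0018  0.0068] turn [-0.0003 -0.0036 -0.0001] dist 7.2
```

View pics/w16.png

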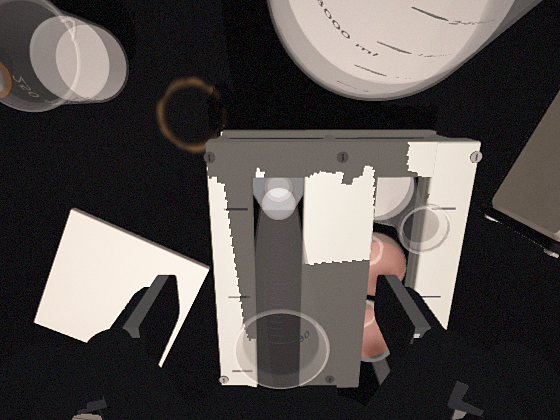

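Emit:
jog_arm --pt "0 0.002 0.004 0 -0.001 0 0" --pt "0 0.002 0.006 0 -0.002 0 0" --pt "0 0.002 0.006 0 -0.002 0 0" --pt "0 0.002 0.006 0 -0.002 0 0"

```text
time: 20.17
tool_pos: [651.9, 229.7, 179.1]
tcp_rot: [-180.0, 0.1, 10.5]
ft_force: [0.4, 0.8, -0.1]
finger_gap: 85.6
```

```bash
python3 - <<'E'
from h import *
d=snap("wrist","w17.png")
zoom(d["bgr"],140,420,200,400,2.8,"w17z.png")
plan((652,229.8,181),10.5)
E
```

```text
t 20.22 pos [651.9 229.7 179.1] rot [-1.800e+02  1.300e-01  1.051e+01] gap 85.1 F [ 0.2 -0.  -0.5]
shift [ 0.0001 -0.0001 -0.0019] turn [-0.      0.0023  0.0001] dist 1.9
```

View pics/w17z.png

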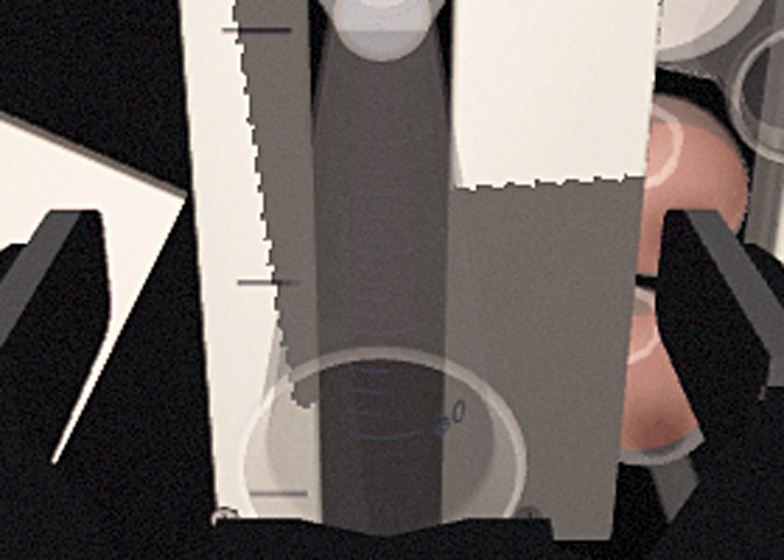

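Emit:
jog_arm --pt "0 0 -0.002 0 0.001 0 0.3" --pt "0 0 -0.002 0 0.001 0 0.6" --pt "0 0 -0.002 0 0.001 0 0.6" --pt "0 0 -0.002 0 0.001 0 1" --pt "0 0 -0.002 0 0.001 0 1" --newtons 45

```text
time: 20.63
tool_pos: [652.0, 229.8, 181.2]
tcp_rot: [-180.0, 0.1, 10.5]
ft_force: [0.4, -0.0, 0.0]
finger_gap: 28.0
```

Emit:
jog_arm --pt "0 0 0 0 0 0 1" --pt "0 0 0 0 0 0 1" --pt "0 0 0 0 0 0 1"

```text
time: 20.88
tool_pos: [652.0, 229.8, 181.2]
tcp_rot: [-180.0, 0.1, 10.5]
ft_force: [-0.2, 0.7, 2.1]
finger_gap: 28.3
```

Emit:
jog_arm --pt "0 0 -0.003 0 0 0 1" --pt "0 0 -0.005 0 0 0 1" --pt "-0.003 0 -0.005 0 0 0 1" --pt "-0.009 0 -0.005 0 0 0 1" --pt "-0.018 0 -0.005 0 0 0 1"

```text
time: 21.3
tool_pos: [633.9, 226.2, 185.7]
tcp_rot: [180.0, 0.1, 10.5]
ft_force: [0.8, 0.3, -1.6]
finger_gap: 27.9
```

```bash
python3 - <<'E'
from h import *
d=snap("wrist","w18.png")
plan((421.3,187,185),10.5)
E
```

```text
t 21.35 pos [632.4 226.2 185.7] rot [1.800e+02 1.700e-01 1.052e+01] gap 28.1 F [ 2.2  0.5 -1.4]
shift [-0.2147 -0.      0.0013] turn [0.0001 0.0029 0.0004] dist 214.7
```

View pics/w18.png

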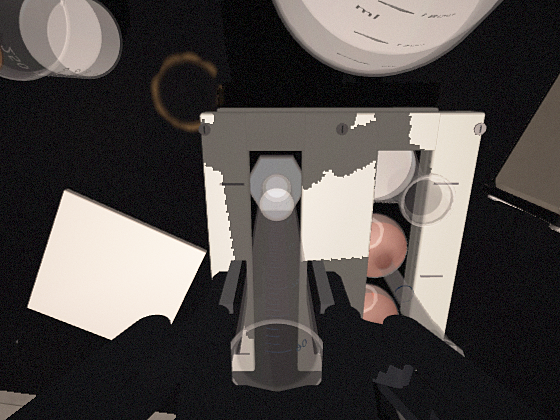

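Emit:
jog_arm --pt "-0.01 0 0 0 0 0 1" --pt "-0.022 0 0 0 0 0 1" --pt "-0.036 0 0 0 0 0 1" --pt "-0.051 0 0 0 0 0 1" --pt "-0.067 0 0 0 0 0 1"

```text
time: 21.77
tool_pos: [567.5, 214.0, 185.9]
tcp_rot: [180.0, 0.1, 10.5]
ft_force: [1.1, 0.3, -1.8]
finger_gap: 28.1
```

Emit:
jog_arm --pt "-0.017 0 0 0 0 0 1" --pt "-0.034 0 0 0 0 0 1" --pt "-0.051 0 0 0 0 0 1" --pt "-0.068 0 0 0 0 0 1" --pt "-0.085 0 0 0 0 0 1"

```text
time: 22.18
tool_pos: [483.6, 198.5, 186.1]
tcp_rot: [180.0, 0.1, 10.5]
ft_force: [-0.7, -0.4, -0.9]
finger_gap: 28.1
```

Emit:
jog_arm --pt "-0.016 0 0 0 0 0 1" --pt "-0.03 0 0 0 0 0 1" --pt "-0.042 0 0 0 0 0 1" --pt "-0.052 0 0 0 0 0 1" --pt "-0.06 0 0 0 0 0 1"

```text
time: 22.6
tool_pos: [424.8, 187.6, 186.2]
tcp_rot: [-180.0, 0.1, 10.5]
ft_force: [0.5, -0.4, -0.3]
finger_gap: 27.9
```

Emit:
jog_arm --pt "-0.004 0 0 0 0 0 1" --pt "-0.006 0 -0.003 0 0 0 1" --pt "-0.006 0 -0.008 0 0 0 1"

```text
time: 22.85
tool_pos: [419.4, 186.6, 194.2]
tcp_rot: [180.0, 0.1, 10.5]
ft_force: [0.8, -0.7, -0.8]
finger_gap: 28.3
```

```bash
python3 - <<'E'
from h import *
d=snap("wrist","w19.png")
plan((495.4,377.9,215),10.5)
E
```

```text
t 22.9 pos [420.5 186.8 195.8] rot [-1.7999e+02 -1.0000e-02  1.0510e+01] gap 28.2 F [0.6 0.5 0.3]
shift [ 0.1085 -0.1742 -0.0191] turn [-0.0002 -0.0002  0.0002] dist 206.1
```

View pics/w19.png

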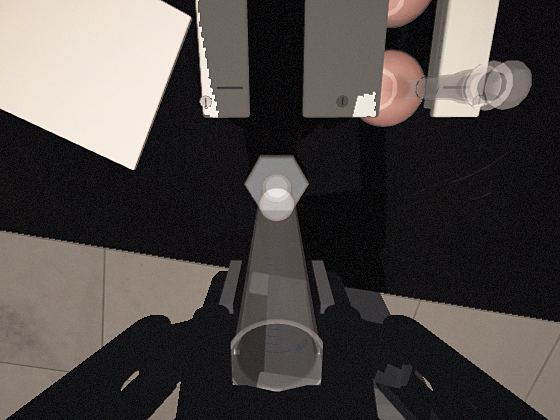

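Emit:
jog_arm --pt "0.0005 -0.003 -0.008 0 0 0 1" --pt "0.002 -0.01 -0.018 0 0 0 1" --pt "0.004 -0.0215 -0.026 0 0 0 1" --pt "0.0065 -0.0365 -0.03 0 0 0 1" --pt "0.0095 -0.052 -0.031 0 0 0 1"

```text
time: 23.32
tool_pos: [420.8, 241.3, 227.7]
tcp_rot: [-179.9, -0.1, 10.5]
ft_force: [-0.0, -0.3, -1.5]
finger_gap: 27.6
```

Emit:
jog_arm --pt "0.003 -0.0155 0 0 0 0 1" --pt "0.007 -0.031 0 0 0 0 1" --pt "0.0125 -0.0465 0 0 0 0 1" --pt "0.0205 -0.061 0 0 0 0 1" --pt "0.031 -0.0745 0 0 0 0 1"

```text
time: 23.73
tool_pos: [436.6, 320.9, 226.2]
tcp_rot: [-180.0, 0.0, 10.6]
ft_force: [-0.0, -0.3, -1.2]
finger_gap: 27.8
```

Emit:
jog_arm --pt "0.0135 -0.012 0 0 0 0 1" --pt "0.0275 -0.0225 0 0 0 0 1" --pt "0.0425 -0.032 0 0 0 0 1" --pt "0.055 -0.0395 0 0 0 0 1" --pt "0.0635 -0.045 0 0 0 0 1"

```text
time: 24.15
tool_pos: [491.7, 376.7, 225.7]
tcp_rot: [-180.0, 0.0, 10.5]
ft_force: [1.0, -0.2, -1.3]
finger_gap: 27.9
```

Emit:
jog_arm --pt "0 0 0 0 0 0 1" --pt "0 0 0 0 0 0 1"

```text
time: 24.32
tool_pos: [490.8, 375.4, 225.3]
tcp_rot: [-180.0, 0.1, 10.6]
ft_force: [-0.1, -0.1, -0.8]
finger_gap: 28.1
```

```bash
python3 - <<'E'
from h import *
import pickle
plan((495.4,377.9,195),10.5)
d=snap("wrist","w20.png");pickle.dump(d,open("w20.pkl","wb"))
t=snap("top","top2.png")
E
```

```text
t 24.32 pos [490.8 375.4 225.3] rot [-1.7999e+02  9.0000e-02  1.0550e+01] gap 28.1 F [-0.1 -0.1 -0.8]
shift [ 0.005  -0.0016  0.0303] turn [-0.0001  0.0015  0.0009] dist 30.7
```

View pics/w20.png

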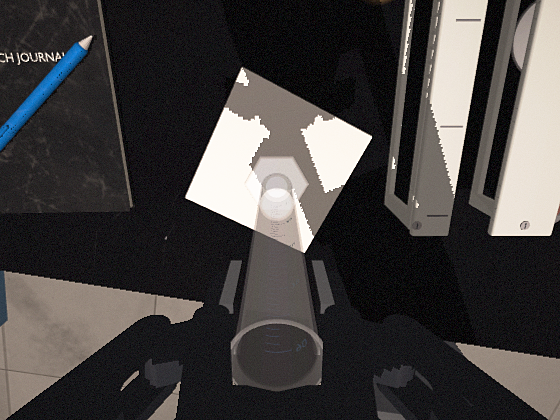

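```bash
python3 - <<'E'
from h import *
import pickle
d=pickle.load(open("w20.pkl","rb"))
c=np.array([onplane(d,p,7) for p in [(243,68),(372,136),(305,252),(186,198)]]);print(c.round(1),c.mean(0),np.linalg.norm(np.diff(c,axis=0),axis=1))
zb=225.3-181.2
print(onplane(d,(276,184),zb+4.5))
E
```

```text
[[588.2 426.1   7. ]
 [547.9 284.4   7. ]
 [405.2 325.    7. ]
 [445.4 467.5   7. ]] [496.67715271 375.74913824   7.        ] [147.33404521 148.39639622 148.13919748]
[489.80937209 374.98871023  48.6       ]
```

Emit:
jog_arm --pt "0.002 0 0.004 0 0 0 1" --pt "0.004 -0.0005 0.011 0 0 0 1" --pt "0.0055 -0.0005 0.019 0 0 0 1" --pt "0.0055 -0.0005 0.026 0 0 0 1" --pt "0.0055 -0.0005 0.031 0 0 0 1"

```text
time: 24.83
tool_pos: [495.6, 375.2, 192.3]
tcp_rot: [180.0, 0.2, 10.5]
ft_force: [-0.6, -0.1, -1.4]
finger_gap: 28.3
```

Emit:
jog_arm --pt "0 0 0.001 0 0 0 1" --pt "0 0 0.002 0 0 0 1" --pt "0 0 0.002 0 0 0 1"

```text
time: 25.08
tool_pos: [496.1, 375.7, 192.0]
tcp_rot: [180.0, 0.1, 10.5]
ft_force: [-0.2, 0.5, -0.6]
finger_gap: 28.3
```

Emit:
jog_arm --pt "0 0 0.001 0 0 0 1" --pt "0 0 0.001 0 0 0 1"

```text
time: 25.25
tool_pos: [496.4, 375.9, 191.6]
tcp_rot: [-180.0, 0.0, 10.5]
ft_force: [0.0, -0.8, -2.0]
finger_gap: 28.2
```

Emit:
jog_arm --pt "0 -0.0005 0.001 0 0 0 1" --pt "0 -0.0008 0.002 0 0 0 1" --pt "0 -0.0008 0.002 0 0 0 1" --pt "0 -0.0008 0.002 0 0 0 1"

```text
time: 25.58
tool_pos: [496.0, 376.5, 189.1]
tcp_rot: [180.0, 0.1, 10.5]
ft_force: [-0.6, -0.3, -1.1]
finger_gap: 28.1
```

Emit:
jog_arm --pt "0 0 0.0008 0 0 0 1" --pt "0 0 0.0008 0 0 0 1"

```text
time: 25.75
tool_pos: [496.0, 376.5, 188.2]
tcp_rot: [180.0, 0.1, 10.5]
ft_force: [0.4, 0.3, -1.4]
finger_gap: 27.6
```

Emit:
jog_arm --pt "0 0 0.0008 0 0 0 1" --pt "0 0 0.0008 0 0 0 1"

```text
time: 25.92
tool_pos: [496.3, 376.6, 188.2]
tcp_rot: [-180.0, 0.0, 10.5]
ft_force: [-1.3, -0.1, 2.1]
finger_gap: 27.8
```

Emit:
jog_arm --pt "0 0 0.0004 0 0 0 1" --pt "0 0 0.0002 0 0 0 0.55" --pt "0 0 0 0 0 0 0.3" --pt "0 0 0 0 0 0 0" --pt "0 0 0 0 0 0 0"

```text
time: 26.33
tool_pos: [495.9, 376.5, 187.3]
tcp_rot: [180.0, 0.1, 10.5]
ft_force: [-0.1, 0.2, 1.3]
finger_gap: 73.4
```

Emit:
jog_arm --pt "0 0 0 0 0 0 0" --pt "0 0 -0.01 0 0 0 0" --pt "0 0 -0.035 0 0 0 0" --pt "0 0 -0.07 0 0 0 0" --pt "0 0 -0.11 0 0 0 0"

```text
time: 26.75
tool_pos: [495.1, 375.8, 297.1]
tcp_rot: [179.9, 0.3, 10.5]
ft_force: [0.8, 0.7, -0.7]
finger_gap: 85.5
```

```bash
python3 - <<'E'
from h import *
plan((479,-246.5,270),10.5)
d=snap("wrist","w21.png")
E
```

```text
t 26.75 pos [495.1 375.8 297.1] rot [179.91   0.3   10.51] gap 85.5 F [ 0.8  0.7 -0.7]
shift [-0.1292  0.6089  0.0288] turn [0.0016 0.0052 0.0001] dist 623.1
```

View pics/w21.png

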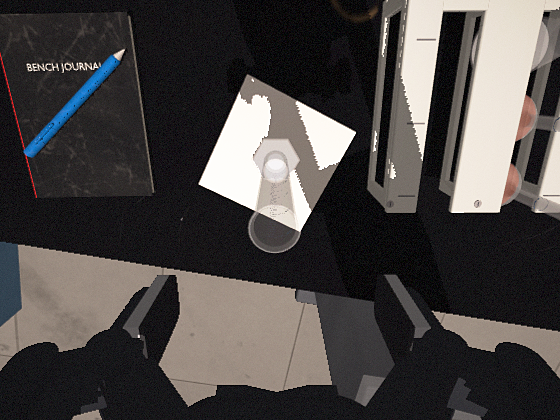

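Emit:
jog_arm --pt "-0.006 0.028 0 0 0 0 0" --pt "-0.014 0.064 0 0 0 0 0" --pt "-0.022 0.102 0 0 0 0 0" --pt "-0.03 0.14 0 0 0 0 0" --pt "-0.038 0.178 0 0 0 0 0"

```text
time: 27.22
tool_pos: [491.0, 193.2, 298.4]
tcp_rot: [-180.0, 0.0, 10.6]
ft_force: [0.0, -0.6, 0.4]
finger_gap: 85.4
```

Emit:
jog_arm --pt "-0.008 0.038 0 0 0 0 0" --pt "-0.016 0.076 0 0 0 0 0" --pt "-0.024 0.114 0 0 0 0 0" --pt "-0.032 0.152 0 0 0 0 0" --pt "-0.04 0.19 0 0 0 0 0"

```text
time: 27.63
tool_pos: [486.3, -1.3, 298.7]
tcp_rot: [180.0, -0.0, 10.5]
ft_force: [1.5, 0.1, 0.2]
finger_gap: 85.3
```

Emit:
jog_arm --pt "-0.008 0.038 0 0 0 0 0" --pt "-0.016 0.076 0.005 0 0 0 0" --pt "-0.024 0.112 0.015 0 0 0 0" --pt "-0.031 0.146 0.025 0 0 0 0" --pt "-0.037 0.175 0.035 0 0 0 0"

```text
time: 28.05
tool_pos: [481.9, -180.9, 263.4]
tcp_rot: [179.9, -0.0, 10.4]
ft_force: [0.9, 0.1, 0.2]
finger_gap: 85.4
```

```bash
python3 - <<'E'
from h import *
plan((479,-246.5,240),10.5)
E
```

```text
t 28.05 pos [ 481.9 -180.9  263.4] rot [ 1.7992e+02 -1.0000e-02  1.0450e+01] gap 85.4 F [0.9 0.1 0.2]
shift [-0.0147  0.0639  0.0235] turn [ 0.0015 -0.0001 -0.0009] dist 69.7
```

Emit:
jog_arm --pt "-0.006 0.028 0.01 0 0 0 0" --pt "-0.011 0.049 0.02 0 0 0 0" --pt "-0.014 0.061 0.0235 0 0 0 0" --pt "-0.0147 0.0639 0.0235 0 0 0 0" --pt "-0.0147 0.0639 0.0235 0 0 0 0"

```text
time: 28.47
tool_pos: [479.3, -244.0, 239.8]
tcp_rot: [-180.0, 0.1, 10.4]
ft_force: [0.1, -0.4, 0.2]
finger_gap: 85.4
```

Emit:
jog_arm --pt "0 0 0 0 0 0 0" --pt "0 0 0 0 0 0 0"

```text
time: 28.63
tool_pos: [479.9, -242.8, 240.3]
tcp_rot: [180.0, -0.0, 10.6]
ft_force: [-0.4, 0.2, -0.4]
finger_gap: 85.7
```

```bash
python3 - <<'E'
from h import *
plan((479,-246.5,133.2),10.5)
d=snap("wrist","w22.png")
E
```

```text
t 28.63 pos [ 479.9 -242.8  240.3] rot [179.96  -0.    10.59] gap 85.7 F [-0.4  0.2 -0.4]
shift [-0.0016  0.0034  0.1071] turn [ 0.0007 -0.      0.0015] dist 107.2
```

View pics/w22.png

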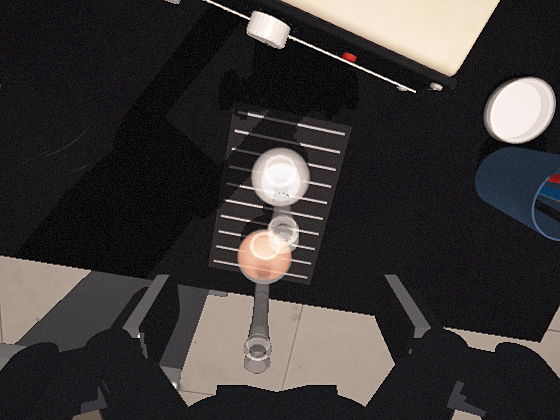

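Emit:
jog_arm --pt "-0.001 0.002 0.015 0 0 0 0" --pt "-0.001 0.0035 0.045 0 0 0 0" --pt "-0.001 0.0035 0.075 0 0 0 0" --pt "-0.001 0.0035 0.095 0 0 0 0" --pt "-0.001 0.0035 0.102 0 0 0 0"

```text
time: 29.1
tool_pos: [477.2, -245.3, 133.7]
tcp_rot: [-179.8, 0.3, 10.6]
ft_force: [-1.1, 0.3, 0.2]
finger_gap: 85.3
```

Emit:
jog_arm --pt "0 0 0.001 0 0 0 0" --pt "0 0 0.001 0 0 0 0" --pt "0 0 0.001 0 0 0 0" --pt "0 0 0.001 0 0 0 0"

```text
time: 29.43
tool_pos: [480.0, -248.1, 138.5]
tcp_rot: [179.9, -0.1, 10.5]
ft_force: [0.1, -0.7, 0.5]
finger_gap: 85.2
```

```bash
python3 - <<'E'
from h import *
plan((478.9,-246.5,133.2),10.5)
E
```

```text
t 29.43 pos [ 480.  -248.1  138.5] rot [ 1.7986e+02 -7.0000e-02  1.0520e+01] gap 85.2 F [ 0.1 -0.7  0.5]
shift [-0.0008 -0.0018  0.0053] turn [ 0.0024 -0.0013  0.0004] dist 5.6
```

Emit:
jog_arm --pt "-0.0005 -0.001 0.002 0 0 0 0" --pt "-0.0005 -0.001 0.003 0 0 0 0" --pt "-0.0005 -0.001 0.004 0 0 0 0" --pt "-0.0005 -0.001 0.004 0 0 0 0" --pt "-0.0005 -0.001 0.004 0 0 0 0"

```text
time: 29.85
tool_pos: [478.0, -246.6, 132.2]
tcp_rot: [-180.0, 0.1, 10.5]
ft_force: [-0.0, -0.5, -0.4]
finger_gap: 85.6
```

Emit:
jog_arm --pt "0 0 0 0 0 0 0" --pt "0 0 0 0 0 0 0"

```text
time: 30.02
tool_pos: [478.1, -246.6, 132.2]
tcp_rot: [-180.0, 0.1, 10.5]
ft_force: [-0.7, 0.4, 0.1]
finger_gap: 85.4
```

```bash
python3 - <<'E'
from h import *
plan((478.8,-246.4,133.0),10.5)
E
```

```text
t 30.02 pos [ 478.1 -246.6  132.2] rot [-1.800e+02  8.000e-02  1.051e+01] gap 85.4 F [-0.7  0.4  0.1]
shift [ 0.0007 -0.0001 -0.0008] turn [-0.0001  0.0014  0.0001] dist 1.1
```

Settled within 1 mm; correct and grip.

Emit:
jog_arm --pt "0.0007 0 -0.0007 0 0 0 0.3" --pt "0.0007 0 -0.0007 0 0 0 0.6" --pt "0.0007 0 -0.0007 0 0 0 0.7" --pt "0.0007 0 -0.0007 0 0 0 1" --pt "0.0007 0 -0.0007 0 0 0 1" --newtons 40

```text
time: 30.43
tool_pos: [478.8, -246.4, 132.9]
tcp_rot: [-180.0, 0.1, 10.5]
ft_force: [0.5, 1.1, 0.5]
finger_gap: 24.9
```

Emit:
jog_arm --pt "0 0 0 0 0 0 1" --pt "0 0 0 0 0 0 1" --pt "0 0 0 0 0 0 1"

```text
time: 30.68
tool_pos: [478.8, -246.5, 133.0]
tcp_rot: [180.0, 0.1, 10.5]
ft_force: [0.3, -0.3, 1.1]
finger_gap: 15.8
```

```bash
python3 - <<'E'
from h import *
plan((421.3,186.9,182),10.5)
E
```

```text
t 30.68 pos [ 478.8 -246.5  133. ] rot [1.7999e+02 7.0000e-02 1.0510e+01] gap 15.8 F [ 0.3 -0.3  1.1]
shift [ 0.0224 -0.4366 -0.0491] turn [0.0002 0.0012 0.0001] dist 440.0
```

Emit:
jog_arm --pt "0 0 -0.004 0 0 0 1" --pt "0 0 -0.014 0 0 0 1" --pt "0 -0.003 -0.028 0 0 0 1" --pt "0.0005 -0.01 -0.042 0 0 0 1" --pt "0.001 -0.022 -0.049 0 0 0 1"

```text
time: 31.1
tool_pos: [476.6, -225.4, 184.7]
tcp_rot: [179.9, -0.0, 10.5]
ft_force: [0.7, -0.0, -0.8]
finger_gap: 15.3
```

Emit:
jog_arm --pt "0.001 -0.018 0 0 0 0 1" --pt "0.002 -0.042 0 0 0 0 1" --pt "0.0035 -0.069 0 0 0 0 1" --pt "0.005 -0.097 0 0 0 0 1" --pt "0.0065 -0.125 0 0 0 0 1"

```text
time: 31.52
tool_pos: [458.9, -99.0, 182.3]
tcp_rot: [-180.0, 0.1, 10.5]
ft_force: [0.6, 0.4, -0.6]
finger_gap: 15.9
```

Emit:
jog_arm --pt "0.0015 -0.028 0 0 0 0 1" --pt "0.003 -0.056 0 0 0 0 1" --pt "0.0045 -0.084 0 0 0 0 1" --pt "0.006 -0.112 0 0 0 0 1" --pt "0.0075 -0.14 0 0 0 0 1"

```text
time: 31.93
tool_pos: [440.6, 40.2, 182.4]
tcp_rot: [-180.0, 0.0, 10.5]
ft_force: [-0.5, 0.2, -1.0]
finger_gap: 15.4
```

Emit:
jog_arm --pt "0.0015 -0.028 0 0 0 0 1" --pt "0.003 -0.056 0 0 0 0 1" --pt "0.0045 -0.083 0 0 0 0 1" --pt "0.006 -0.108 0 0 0 0 1" --pt "0.007 -0.128 0 0 0 0 1"

```text
time: 32.35
tool_pos: [423.9, 167.8, 182.4]
tcp_rot: [-180.0, 0.0, 10.6]
ft_force: [0.6, -1.3, -0.4]
finger_gap: 15.3
```

```bash
python3 - <<'E'
from h import *
plan((421.3,186.9,182),10.5)
E
```

```text
t 32.35 pos [423.9 167.8 182.4] rot [-1.7997e+02  4.0000e-02  1.0570e+01] gap 15.3 F [ 0.6 -1.3 -0.4]
shift [ 0.001  -0.0192  0.0004] turn [-0.0006  0.0008  0.0012] dist 19.3
```

Emit:
jog_arm --pt "0.0005 -0.012 0 0 0 0 1" --pt "0.001 -0.018 0.004 0 0 0 1" --pt "0.001 -0.0192 0.016 0 0 0 1" --pt "0.001 -0.0192 0.03 0 0 0 1" --pt "0.001 -0.0192 0.04 0 0 0 1"

```text
time: 32.77
tool_pos: [421.5, 184.0, 140.0]
tcp_rot: [180.0, 0.2, 10.5]
ft_force: [-1.5, 0.0, -0.6]
finger_gap: 15.4
```

Emit:
jog_arm --pt "0 0 0.003 0 0 0 1" --pt "0 0 0.005 0 0 0 1" --pt "0 0 0.005 0 0 0 1" --pt "0 0 0.005 0 0 0 1" --pt "0 0 0.005 0 0 0 1"

```text
time: 33.18
tool_pos: [422.8, 184.6, 137.6]
tcp_rot: [-180.0, 0.0, 10.5]
ft_force: [0.3, 0.6, 0.5]
finger_gap: 15.2
```

```bash
python3 - <<'E'
from h import *
plan((421.3,186.9,136),10.5)
d=snap("wrist","w23.png")
plan((577.4,215.9,136),10.5)
E
```

```text
t 33.18 pos [422.8 184.6 137.6] rot [-1.7999e+02  1.0000e-02  1.0480e+01] gap 15.2 F [0.3 0.6 0.5]
shift [-0.001  -0.0025  0.0016] turn [-0.0001  0.0001 -0.0003] dist 3.2
t 33.23 pos [422.8 184.7 137.7] rot [-179.99   -0.     10.49] gap 15.6 F [ 0.7  0.2 -0.6]
shift [ 0.1577 -0.0025  0.0017] turn [-0.0002 -0.     -0.0001] dist 157.7
```

View pics/w23.png

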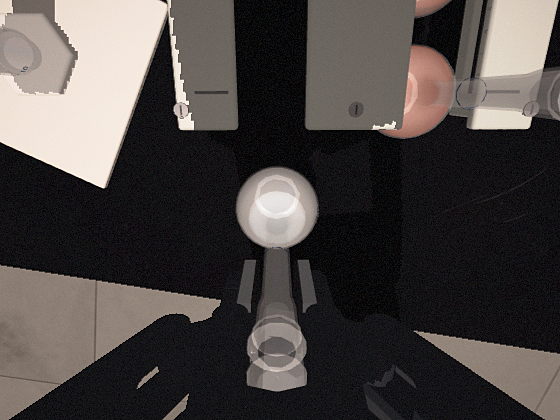

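Emit:
jog_arm --pt "0.003 -0.001 0.001 0 0 0 1" --pt "0.01 -0.002 0.001 0 0 0 1" --pt "0.02 -0.0025 0.001 0 0 0 1" --pt "0.033 -0.0025 0.001 0 0 0 1" --pt "0.047 -0.0025 0.001 0 0 0 1"

```text
time: 33.65
tool_pos: [469.0, 196.1, 136.0]
tcp_rot: [-180.0, 0.0, 10.5]
ft_force: [0.6, -0.5, -0.4]
finger_gap: 15.6
```

Emit:
jog_arm --pt "0.015 0 0 0 0 0 1" --pt "0.03 0 0 0 0 0 1" --pt "0.045 0 0 0 0 0 1" --pt "0.06 0 0 0 0 0 1" --pt "0.073 0 0 0 0 0 1"

```text
time: 34.07
tool_pos: [541.3, 209.3, 135.6]
tcp_rot: [-180.0, 0.0, 10.5]
ft_force: [-0.2, 0.6, -1.2]
finger_gap: 15.5
```

```bash
python3 - <<'E'
from h import *
plan((577.4,215.9,136),10.5)
E
```

```text
t 34.07 pos [541.3 209.3 135.6] rot [-1.800e+02  5.000e-02  1.051e+01] gap 15.5 F [-0.2  0.6 -1.2]
shift [ 0.0367  0.0001 -0.0004] turn [-0.      0.0009  0.0001] dist 36.7
```

Emit:
jog_arm --pt "0.011 0 0 0 0 0 1" --pt "0.021 0 0 0 0 0 1" --pt "0.029 0 0 0 0 0 1" --pt "0.034 0 0 0 0 0 1" --pt "0.0365 0 0 0 0 0 1"

```text
time: 34.48
tool_pos: [576.3, 215.8, 135.5]
tcp_rot: [180.0, 0.1, 10.5]
ft_force: [-0.5, 0.5, -0.6]
finger_gap: 15.7
```

Emit:
jog_arm --pt "0 0 0.001 0 0 0 1" --pt "0 0 0.002 0 0 0 1" --pt "0 0 0.003 0 0 0 1" --pt "0 0 0.003 0 0 0 1" --pt "0 0 0.003 0 0 0 1"

```text
time: 34.9
tool_pos: [575.3, 215.6, 132.7]
tcp_rot: [180.0, 0.1, 10.5]
ft_force: [0.5, -0.6, 0.3]
finger_gap: 15.3
```

```bash
python3 - <<'E'
from h import *
plan((577.4,215.9,130),10.5)
E
```

```text
t 34.9 pos [575.3 215.6 132.7] rot [1.800e+02 8.000e-02 1.051e+01] gap 15.3 F [ 0.5 -0.6  0.3]
shift [0.0021 0.0001 0.0027] turn [0.     0.0015 0.0002] dist 3.4
```

Emit:
jog_arm --pt "0.001 0 0 0 0 0 1" --pt "0.002 0 0.001 0 0 0 1" --pt "0.002 0 0.0015 0 0 0 1" --pt "0.002 0 0.0015 0 0 0 1" --pt "0.002 0 0.0015 0 0 0 1"

```text
time: 35.32
tool_pos: [577.6, 216.0, 131.1]
tcp_rot: [180.0, 0.1, 10.5]
ft_force: [-0.3, -0.2, -0.2]
finger_gap: 15.9
```

Emit:
jog_arm --pt "0 0 0 0 0 0 1" --pt "0 0 0 0 0 0 1" --pt "0 0 0 0 0 0 1"

```text
time: 35.57
tool_pos: [577.6, 216.0, 131.2]
tcp_rot: [-180.0, 0.1, 10.5]
ft_force: [0.4, 0.3, -1.5]
finger_gap: 15.2
```

```bash
python3 - <<'E'
from h import *
plan((577.4,215.9,130),10.5)
E
```

```text
t 35.57 pos [577.6 216.  131.2] rot [-1.800e+02  7.000e-02  1.051e+01] gap 15.2 F [ 0.4  0.3 -1.5]
shift [-0.0002  0.0001  0.0012] turn [-0.      0.0013  0.0001] dist 1.2
```

Emit:
jog_arm --pt "0 0 0.0005 0 0 0 1" --pt "0 0 0.001 0 0 0 1" --pt "0 0 0.001 0 0 0 1"

```text
time: 35.82
tool_pos: [577.5, 216.0, 130.0]
tcp_rot: [180.0, 0.1, 10.5]
ft_force: [-0.8, -0.2, -0.9]
finger_gap: 15.3
```

Emit:
jog_arm --pt "0 0 0.0006 0 0 0 1" --pt "0 0 0.0006 0 0 0 1"

```text
time: 35.98
tool_pos: [577.8, 216.1, 130.1]
tcp_rot: [-180.0, 0.0, 10.5]
ft_force: [-0.6, -0.8, 1.8]
finger_gap: 15.5
```

Emit:
jog_arm --pt "0 0 0 0 0 0 0.6" --pt "0 0 0 0 0 0 0.3" --pt "0 0 0 0 0 0 0" --pt "0 0 0 0 0 0 0" --pt "0 0 0 0 0 0 0"

```text
time: 36.4
tool_pos: [577.6, 216.0, 129.5]
tcp_rot: [180.0, 0.1, 10.5]
ft_force: [-0.4, 0.2, -0.4]
finger_gap: 74.7
```

```bash
python3 - <<'E'
from h import *
d=snap("wrist","w24.png")
plan((386,-246.2,250),10.5)
E
```

```text
t 36.45 pos [577.6 216.  129.6] rot [-1.800e+02  8.000e-02  1.051e+01] gap 81.5 F [ 0.   0.  -0.1]
shift [-0.2728  0.4195 -0.1201] turn [-0.      0.0013  0.0002] dist 514.6
```

View pics/w24.png

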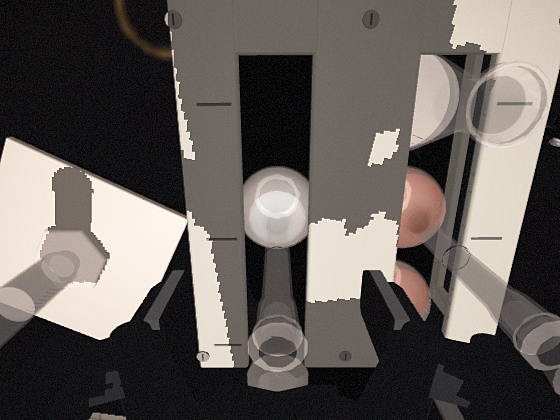

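Emit:
jog_arm --pt "0 0 -0.015 0 0 0 0" --pt "0 0 -0.045 0 0 0 0" --pt "0 0 -0.08 0 0 0 0" --pt "-0.006 0.009 -0.11 0 0 0 0" --pt "-0.02 0.031 -0.13 0 0 0 0"

```text
time: 36.87
tool_pos: [564.9, 183.8, 263.4]
tcp_rot: [-179.9, -0.2, 10.6]
ft_force: [0.6, 0.3, 0.5]
finger_gap: 85.4
```

Emit:
jog_arm --pt "-0.02 0.031 0 0 0 0 0" --pt "-0.04 0.062 0 0 0 0 0" --pt "-0.06 0.093 0 0 0 0 0" --pt "-0.08 0.124 0 0 0 0 0" --pt "-0.1 0.155 0 0 0 0 0"

```text
time: 37.28
tool_pos: [492.8, 10.0, 259.9]
tcp_rot: [180.0, 0.0, 10.5]
ft_force: [0.4, -0.5, -0.4]
finger_gap: 85.3
```

Emit:
jog_arm --pt "-0.02 0.031 0 0 0 0 0" --pt "-0.04 0.062 0 0 0 0 0" --pt "-0.06 0.093 0 0 0 0 0" --pt "-0.08 0.124 0 0 0 0 0" --pt "-0.1 0.155 0 0 0 0 0"

```text
time: 37.7
tool_pos: [422.7, -160.8, 260.2]
tcp_rot: [180.0, 0.0, 10.5]
ft_force: [0.3, -0.5, 0.6]
finger_gap: 85.1
```

```bash
python3 - <<'E'
from h import *
plan((385.8,-246.1,240),10.5)
E
```

```text
t 37.7 pos [ 422.7 -160.8  260.2] rot [1.7997e+02 4.0000e-02 1.0520e+01] gap 85.1 F [ 0.3 -0.5  0.6]
shift [-0.0518  0.0772  0.0202] turn [0.0005 0.0006 0.0004] dist 95.1
```

Emit:
jog_arm --pt "-0.018 0.027 0.004 0 0 0 0" --pt "-0.034 0.05 0.01 0 0 0 0" --pt "-0.045 0.067 0.016 0 0 0 0" --pt "-0.051 0.076 0.02 0 0 0 0" --pt "-0.052 0.0775 0.02 0 0 0 0"

```text
time: 38.12
tool_pos: [385.5, -246.1, 239.0]
tcp_rot: [-179.9, 0.1, 10.4]
ft_force: [-0.3, 0.3, 0.1]
finger_gap: 85.1
```

Emit:
jog_arm --pt "0 0 0 0 0 0 0" --pt "0 0 0 0 0 0 0" --pt "0 0 0 0 0 0 0"

```text
time: 38.37
tool_pos: [387.4, -244.1, 240.4]
tcp_rot: [180.0, 0.0, 10.6]
ft_force: [-0.4, -0.5, -0.1]
finger_gap: 85.4
```

```bash
python3 - <<'E'
from h import *
plan((385.8,-246.1,133.5),10.5)
E
```

```text
t 38.37 pos [ 387.4 -244.1  240.4] rot [1.7999e+02 3.0000e-02 1.0590e+01] gap 85.4 F [-0.4 -0.5 -0.1]
shift [-0.0018  0.0016  0.1069] turn [0.0002 0.0006 0.0016] dist 107.0
```

Emit:
jog_arm --pt "-0.001 0.001 0.015 0 0 0 0" --pt "-0.001 0.0015 0.04 0 0 0 0" --pt "-0.001 0.0015 0.07 0 0 0 0" --pt "-0.001 0.0015 0.092 0 0 0 0" --pt "-0.001 0.0015 0.103 0 0 0 0"

```text
time: 38.78
tool_pos: [385.0, -244.7, 134.0]
tcp_rot: [-179.8, 0.2, 10.6]
ft_force: [0.0, 0.4, 0.2]
finger_gap: 85.2
```

Emit:
jog_arm --pt "0 0 0.002 0 0 0 0" --pt "0 0 0.003 0 0 0 0" --pt "0 0 0.003 0 0 0 0" --pt "0 0 0.003 0 0 0 0" --pt "0 0 0.003 0 0 0 0"

```text
time: 39.2
tool_pos: [386.7, -247.4, 135.6]
tcp_rot: [179.9, -0.0, 10.5]
ft_force: [0.6, 0.1, 0.4]
finger_gap: 85.5
```

Emit:
jog_arm --pt "0 0 0 0 0 0 0" --pt "0 0 0 0 0 0 0" --pt "0 0 0 0 0 0 0" --pt "0 0 0 0 0 0 0" --pt "0 0 0 0 0 0 0"

```text
time: 39.62
tool_pos: [385.7, -246.8, 134.0]
tcp_rot: [180.0, 0.1, 10.5]
ft_force: [-0.1, 1.1, 0.6]
finger_gap: 85.4
```

```bash
python3 - <<'E'
from h import *
plan((385.8,-246.1,133.5),10.5)
d=snap("wrist","w25.png")
E
```

```text
t 39.62 pos [ 385.7 -246.8  134. ] rot [1.80e+02 7.00e-02 1.05e+01] gap 85.4 F [-0.1  1.1  0.6]
shift [ 0.0002 -0.0006  0.0005] turn [0.     0.0013 0.    ] dist 0.8
```

View pics/w25.png

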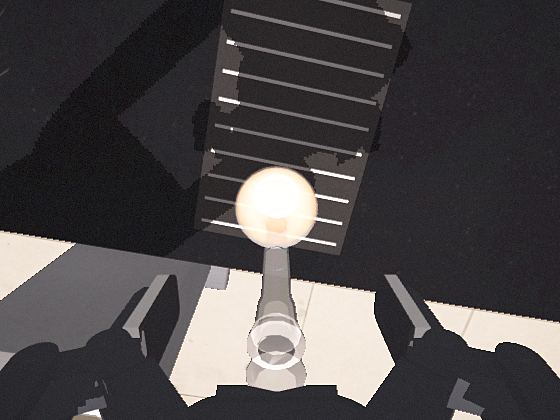

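Aligned (bulb at (276,208), as at release at (277,208)). Nudge and grip.

Emit:
jog_arm --pt "0.0002 -0.0006 0.0005 0 0 0 0.3" --pt "0.0002 -0.0006 0.0005 0 0 0 0.6" --pt "0.0002 -0.0006 0.0005 0 0 0 0.7" --pt "0.0002 -0.0006 0.0005 0 0 0 1" --pt "0.0002 -0.0006 0.0005 0 0 0 1"

```text
time: 40.08
tool_pos: [385.9, -246.1, 133.4]
tcp_rot: [-180.0, 0.1, 10.5]
ft_force: [0.2, 0.4, -0.3]
finger_gap: 25.8
```

Emit:
jog_arm --pt "0 0 0 0 0 0 1" --pt "0 0 0 0 0 0 1" --pt "0 0 0 0 0 0 1"

```text
time: 40.33
tool_pos: [385.9, -246.2, 133.6]
tcp_rot: [180.0, 0.1, 10.5]
ft_force: [0.7, 0.0, 0.9]
finger_gap: 15.5
```

```bash
python3 - <<'E'
from h import *
plan((421.3,186.9,182),10.5)
E
```

```text
t 40.33 pos [ 385.9 -246.2  133.6] rot [1.7999e+02 7.0000e-02 1.0510e+01] gap 15.5 F [0.7 0.  0.9]
shift [ 0.1137 -0.4193 -0.0487] turn [0.0002 0.0012 0.0001] dist 437.2
```

Emit:
jog_arm --pt "0 0 -0.004 0 0 0 1" --pt "0 0 -0.014 0 0 0 1" --pt "0.001 -0.003 -0.028 0 0 0 1" --pt "0.003 -0.01 -0.042 0 0 0 1" --pt "0.006 -0.022 -0.049 0 0 0 1"

```text
time: 40.75
tool_pos: [388.5, -224.1, 185.1]
tcp_rot: [179.9, -0.0, 10.4]
ft_force: [0.2, -0.4, -0.7]
finger_gap: 15.4
```

Emit:
jog_arm --pt "0.005 -0.018 0 0 0 0 1" --pt "0.0115 -0.042 0 0 0 0 1" --pt "0.0185 -0.068 0 0 0 0 1" --pt "0.026 -0.095 0 0 0 0 1" --pt "0.033 -0.122 0 0 0 0 1"

```text
time: 41.17
tool_pos: [397.8, -95.7, 182.8]
tcp_rot: [180.0, 0.0, 10.5]
ft_force: [0.0, -0.3, -1.2]
finger_gap: 15.3
```

Emit:
jog_arm --pt "0.0075 -0.027 0 0 0 0 1" --pt "0.0145 -0.054 0 0 0 0 1" --pt "0.022 -0.081 0 0 0 0 1" --pt "0.0295 -0.108 0 0 0 0 1" --pt "0.037 -0.135 0 0 0 0 1"

```text
time: 41.58
tool_pos: [409.4, 44.0, 182.9]
tcp_rot: [-180.0, 0.0, 10.5]
ft_force: [0.4, -0.6, -1.1]
finger_gap: 15.3
```

Emit:
jog_arm --pt "0.0075 -0.027 0 0 0 0 1" --pt "0.0145 -0.053 0 0 0 0 1" --pt "0.021 -0.077 0 0 0 0 1" --pt "0.027 -0.099 0 0 0 0 1" --pt "0.031 -0.116 0 0 0 0 1"

```text
time: 42.0
tool_pos: [418.6, 164.1, 182.7]
tcp_rot: [-180.0, 0.1, 10.6]
ft_force: [0.5, -0.7, -1.2]
finger_gap: 15.2
```

```bash
python3 - <<'E'
from h import *
plan((421,186.8,136),10.5)
E
```

```text
t 42.0 pos [418.6 164.1 182.7] rot [-1.7997e+02  5.0000e-02  1.0580e+01] gap 15.2 F [ 0.5 -0.7 -1.2]
shift [ 0.0066 -0.0218  0.0467] turn [-0.0005  0.0009  0.0015] dist 52.0
```

Emit:
jog_arm --pt "0.004 -0.013 0 0 0 0 1" --pt "0.0065 -0.021 0.004 0 0 0 1" --pt "0.0065 -0.023 0.016 0 0 0 1" --pt "0.0065 -0.023 0.03 0 0 0 1" --pt "0.0065 -0.023 0.04 0 0 0 1"

```text
time: 42.42
tool_pos: [420.3, 185.1, 140.3]
tcp_rot: [180.0, 0.2, 10.5]
ft_force: [0.6, -0.6, -1.0]
finger_gap: 15.2
```

Emit:
jog_arm --pt "0 -0.001 0.003 0 0 0 1" --pt "0 -0.001 0.006 0 0 0 1" --pt "0 -0.001 0.006 0 0 0 1" --pt "0 -0.001 0.006 0 0 0 1" --pt "0 -0.001 0.006 0 0 0 1"

```text
time: 42.83
tool_pos: [421.6, 186.5, 137.1]
tcp_rot: [-180.0, 0.0, 10.5]
ft_force: [0.4, 0.0, -0.4]
finger_gap: 15.4
```

```bash
python3 - <<'E'
from h import *
plan((421,186.8,136),10.5)
plan((503.7,202.1,136),10.5)
d=snap("wrist","w26.png")
E
```

```text
t 42.83 pos [421.6 186.5 137.1] rot [-1.7999e+02  1.0000e-02  1.0490e+01] gap 15.4 F [ 0.4  0.  -0.4]
shift [-0.0005 -0.0004  0.0011] turn [-0.0001  0.0001 -0.0002] dist 1.2
t 42.83 pos [421.6 186.5 137.1] rot [-1.7999e+02  1.0000e-02  1.0490e+01] gap 15.4 F [ 0.4  0.  -0.4]
shift [ 0.0836 -0.0004  0.0011] turn [-0.0001  0.0001 -0.0002] dist 83.6
```

View pics/w26.png

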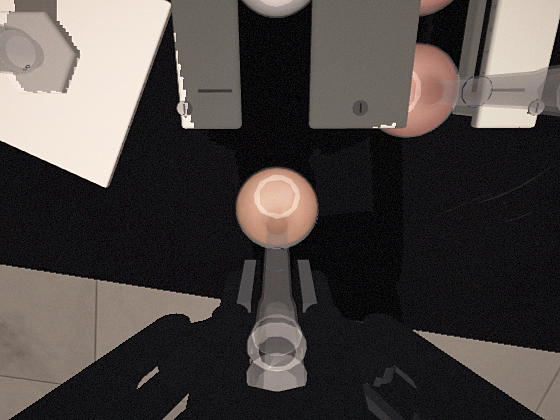

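Emit:
jog_arm --pt "0.004 0 0.0005 0 0 0 1" --pt "0.011 -0.0003 0.001 0 0 0 1" --pt "0.02 -0.0003 0.001 0 0 0 1" --pt "0.031 -0.0003 0.001 0 0 0 1" --pt "0.042 -0.0003 0.001 0 0 0 1"

```text
time: 43.3
tool_pos: [463.4, 194.8, 135.4]
tcp_rot: [-180.0, 0.0, 10.5]
ft_force: [-0.5, -0.5, -0.6]
finger_gap: 15.3
```

Emit:
jog_arm --pt "0.011 0 0 0 0 0 1" --pt "0.021 0 0 0 0 0 1" --pt "0.03 0 0 0 0 0 1" --pt "0.036 0 0 0 0 0 1" --pt "0.04 0 0 0 0 0 1"

```text
time: 43.72
tool_pos: [502.5, 201.9, 135.1]
tcp_rot: [180.0, 0.1, 10.5]
ft_force: [-0.5, -0.2, -1.4]
finger_gap: 15.5
```

Emit:
jog_arm --pt "0.001 0 0 0 0 0 1" --pt "0.0015 0 0.001 0 0 0 1" --pt "0.0015 0 0.002 0 0 0 1" --pt "0.0015 0 0.002 0 0 0 1" --pt "0.0015 0 0.002 0 0 0 1"

```text
time: 44.13
tool_pos: [502.7, 202.0, 133.1]
tcp_rot: [180.0, 0.1, 10.5]
ft_force: [-0.4, -0.5, -0.5]
finger_gap: 15.0
```

```bash
python3 - <<'E'
from h import *
plan((503.7,202.1,131),10.5)
E
```

```text
t 44.13 pos [502.7 202.  133.1] rot [1.800e+02 1.000e-01 1.051e+01] gap 15.0 F [-0.4 -0.5 -0.5]
shift [0.001  0.0001 0.0021] turn [0.     0.0017 0.0002] dist 2.3
```

Emit:
jog_arm --pt "0.001 0 0.0005 0 0.001 0 1" --pt "0.001 0 0.001 0 0.001 0 1" --pt "0.001 0 0.0015 0 0.001 0 1" --pt "0.001 0 0.0015 0 0.001 0 1" --pt "0.001 0 0.0015 0 0.001 0 1"

```text
time: 44.55
tool_pos: [504.0, 202.3, 131.7]
tcp_rot: [180.0, 0.0, 10.5]
ft_force: [-0.8, -0.5, -0.8]
finger_gap: 15.3
```

Emit:
jog_arm --pt "0 0 0 0 0 0 1" --pt "0 0 0.0004 0 0 0 1" --pt "0 0 0.0004 0 0 0 1"

```text
time: 44.8
tool_pos: [504.1, 202.3, 131.3]
tcp_rot: [-180.0, 0.0, 10.5]
ft_force: [0.0, -0.4, -1.0]
finger_gap: 15.5
```

```bash
python3 - <<'E'
from h import *
plan((503.7,202.1,131),10.5)
E
```

```text
t 44.8 pos [504.1 202.3 131.3] rot [-1.800e+02  2.000e-02  1.051e+01] gap 15.5 F [ 0.  -0.4 -1. ]
shift [-0.0004  0.0001  0.0003] turn [-0.      0.0003  0.0001] dist 0.5
```

Emit:
jog_arm --pt "-0.0004 0.0001 0.0004 0 0 0 1" --pt "-0.0004 0.0001 0.0008 0 0 0 1" --pt "-0.0004 0.0001 0.0008 0 0 0 1"

```text
time: 45.05
tool_pos: [503.8, 202.1, 130.6]
tcp_rot: [-180.0, 0.0, 10.5]
ft_force: [-0.1, 0.1, -0.8]
finger_gap: 15.6
```

Emit:
jog_arm --pt "0 0 0.0004 0 0 0 1" --pt "0 0 0.0004 0 0 0 1"

```text
time: 45.22
tool_pos: [504.0, 202.2, 130.6]
tcp_rot: [-180.0, -0.0, 10.5]
ft_force: [-0.4, -0.1, 2.8]
finger_gap: 15.3
```

Contact; release and rise, retreating for a check.

Emit:
jog_arm --pt "0 0 0 0 0 0 0.6" --pt "0 0 0 0 0 0 0.3" --pt "0 0 0 0 0 0 0" --pt "0 0 0 0 0 0 0" --pt "0 0 0 0 0 0 0"

```text
time: 45.63
tool_pos: [503.6, 202.1, 130.0]
tcp_rot: [-180.0, 0.0, 10.5]
ft_force: [-0.2, 0.2, 0.5]
finger_gap: 75.0
```

Emit:
jog_arm --pt "0 0 -0.01 0 0 0 0" --pt "0 0 -0.035 0 0 0 0" --pt "0 0 -0.07 0 0 0 0" --pt "0 0 -0.11 0 0 0 0" --pt "0 0 -0.15 0 0 0 0"

```text
time: 46.05
tool_pos: [503.0, 201.9, 282.0]
tcp_rot: [180.0, 0.1, 10.5]
ft_force: [1.4, 0.7, -0.1]
finger_gap: 85.1
```

Emit:
jog_arm --pt "0.03 0 -0.02 0 0 0 0" --pt "0.06 0 -0.04 0 0 0 0" --pt "0.085 0 -0.048 0 0 0 0" --pt "0.094 0 -0.048 0 0 0 0" --pt "0.094 0 -0.048 0 0 0 0"

```text
time: 46.47
tool_pos: [597.9, 219.3, 329.0]
tcp_rot: [-180.0, -0.1, 10.5]
ft_force: [-0.2, -0.5, 0.1]
finger_gap: 85.5
```

```bash
python3 - <<'E'
from h import *
import pickle
plan((595.5,215.5,329.6),10.4)
d=snap("wrist","w27.png");pickle.dump(d,open("w27.pkl","wb"))
zoom(d["bgr"],190,420,40,300,2.3,"w27z.png")
plan((595.5,215.5,329.6),10.4)
E
```

```text
t 46.47 pos [597.9 219.3 329. ] rot [-1.800e+02 -7.000e-02  1.048e+01] gap 85.5 F [-0.2 -0.5  0.1]
shift [-0.0031  0.0033 -0.0006] turn [-0.0001 -0.0012  0.0014] dist 4.6
t 46.52 pos [596.7 219.2 328.2] rot [-1.800e+02  3.000e-02  1.049e+01] gap 85.5 F [0.3 0.1 0.4]
shift [-0.0018  0.0035 -0.0014] turn [-0.      0.0005  0.0016] dist 4.1
```

View pics/w27.png

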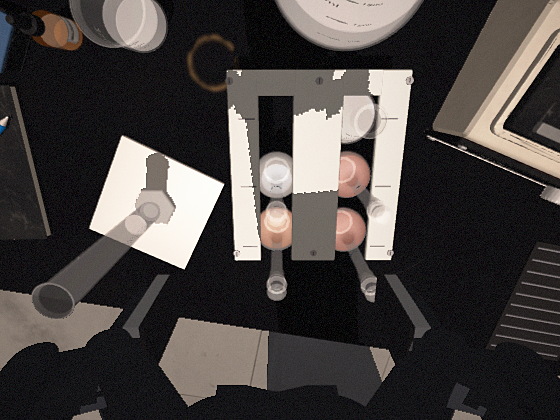

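View pics/w27z.png

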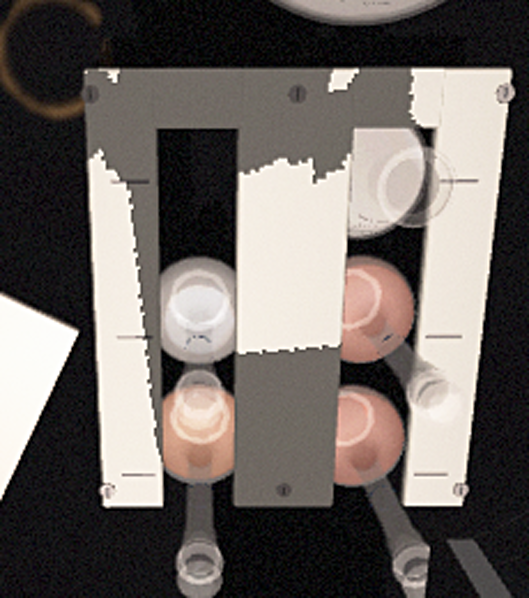

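Emit:
jog_arm --pt "-0.01 0.03 0 0 0 0 0" --pt "-0.025 0.065 0 0 0 0 0" --pt "-0.04 0.1 0 0 0 0 0" --pt "-0.055 0.135 0 0 0 0 0" --pt "-0.07 0.17 0 0 0 0 0"

```text
time: 46.93
tool_pos: [556.5, 38.2, 328.0]
tcp_rot: [-180.0, 0.1, 10.6]
ft_force: [0.3, -1.2, -0.6]
finger_gap: 85.3
```

Emit:
jog_arm --pt "-0.015 0.035 0 0 0 0 0" --pt "-0.03 0.07 0 0 0 0 0" --pt "-0.045 0.105 0 0 0 0 0" --pt "-0.06 0.14 0 0 0 0 0" --pt "-0.075 0.175 0 0 0 0 0"

```text
time: 47.35
tool_pos: [514.7, -147.4, 328.3]
tcp_rot: [-180.0, 0.0, 10.5]
ft_force: [1.4, -0.0, -0.1]
finger_gap: 85.3
```

Emit:
jog_arm --pt "-0.015 0.035 0 0 0 0 0" --pt "-0.03 0.07 0 0 0 0 0" --pt "-0.045 0.105 0 0 0 0 0" --pt "-0.06 0.14 0 0 0 0 0" --pt "-0.075 0.175 0 0 0 0 0"

```text
time: 47.77
tool_pos: [473.2, -333.0, 328.4]
tcp_rot: [-180.0, 0.0, 10.5]
ft_force: [0.7, 0.8, 0.5]
finger_gap: 85.1
```

Emit:
jog_arm --pt "-0.015 0.035 0 0 0 0 0" --pt "-0.025 0.065 0 0 0 0 0" --pt "-0.03 0.085 0 0 0 0 0" --pt "-0.03 0.09 0 0 0 0 0" --pt "-0.03 0.09 0 0 0 0 0"

```text
time: 48.18
tool_pos: [460.6, -426.6, 327.6]
tcp_rot: [-179.9, 0.1, 10.4]
ft_force: [0.1, 1.1, -0.2]
finger_gap: 85.3
```

```bash
python3 - <<'E'
from h import *
plan()
t=snap("top","top3.png");s=snap("scene","scene3.png")
out=[]
for n,d,w in (("top",t,(190,285,140,245)),("scene",s,(170,310,190,320))):
    a=cv2.imread(f"pics/{n}0.png");b=d["bgr"];x0,x1,y0,y1=w
    im=np.hstack([a[y0:y1,x0:x1],b[y0:y1,x0:x1]]);f=780/im.shape[1]
    cv2.imwrite(f"pics/cmp_{n}.png",cv2.resize(im,None,fx=f,fy=f,interpolation=cv2.INTER_CUBIC))
E
```

```text
t 48.18 pos [ 460.6 -426.6  327.6] rot [-1.7993e+02  5.0000e-02  1.0400e+01] gap 85.3 F [ 0.1  1.1 -0.2]
shift [0. 0. 0.] turn [-0.0012  0.001  -0.    ] dist 0.0
```

View pics/cmp_top.png

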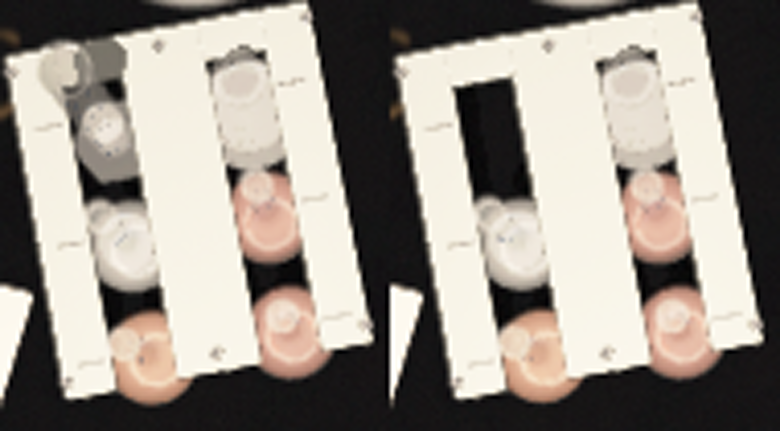

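View pics/cmp_scene.png

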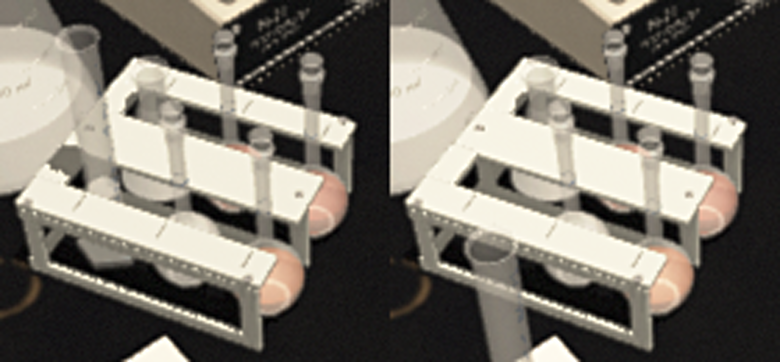

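View pics/top3.png

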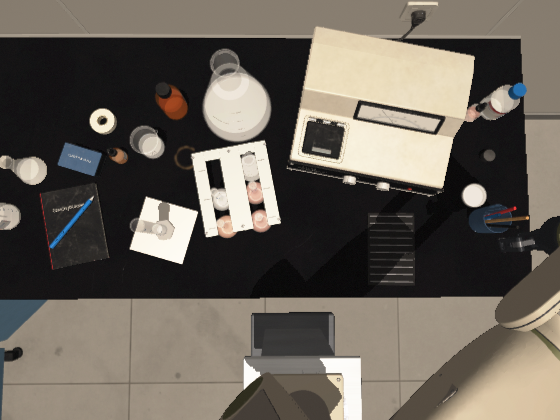

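```bash
python3 - <<'E'
import cv2,numpy as np
def shift(n,x0,x1,y0,y1):
    a=cv2.imread(f"pics/{n}0.png",0).astype(np.float32);b=cv2.imread(f"pics/{n}3.png",0).astype(np.float32)
    f=8;t=cv2.resize(a[y0:y1,x0:x1],None,fx=f,fy=f,interpolation=cv2.INTER_CUBIC);m=4
    s=cv2.resize(b[y0-m:y1+m,x0-m:x1+m],None,fx=f,fy=f,interpolation=cv2.INTER_CUBIC)
    r=cv2.matchTemplate(s,t,cv2.TM_CCOEFF_NORMED);_,v,_,l=cv2.minMaxLoc(r);print(n,(x0,y0),np.array(l)/f-m,round(v,3))
shift("top",216,238,218,240) # front
shift("top",212,230,188,212) # mid
shift("top",255,275,208,234) # other front ref
shift("scene",259,270,234,262) # front neck
shift("scene",227,238,225,250) # mid neck
shift("scene",276,287,208,240) # other ref
E
```

```text
top (216, 218) [ 0.125 -0.25 ] 0.995
top (212, 188) [-0.125 -0.5  ] 0.991
top (255, 208) [0. 0.] 1.0
scene (259, 234) [-0.375 -0.125] 0.991
scene (227, 225) [-0.625 -0.25 ] 0.989
scene (276, 208) [0. 0.] 0.999
```

```bash
python3 - <<'E'
from bench import r
print(r.hand_in()); print(r.sense()["time"])
E
```

```text
the job is handed in; nothing more can be done
None
the job is handed in; nothing more can be done
```

I finished the job and handed it in at about 48.3 s of the 122 s. The cylinder was in the left (+y) lane, behind the clear flask (middle place) and a pink one (front place). I parked both flasks on the mat and stood the cylinder on the tile. I then slid the clear flask back to the middle place and the pink one back to the front.

**Last checks**
- **Upright:** everything stands upright in the final pictures, and the arm is clear of it all.
- **Cylinder:** its foot is about 2 px from the tile's centre in the last wrist view, a few mm at most. Two camera estimates of the tile's centre differed by about 2 mm, and I aimed between them.
- **Returned flasks:** comparing before and after pictures, the pink one is back within about 0.5 to 1 mm. The clear one reads about 1 mm too deep (+x). That is close to what the cameras can resolve, so I left it rather than regrip it.
- **Other lane:** its front flask shows no shift in either camera. I checked its middle flask and the conical flask only by eye, and they look unchanged.

The forces I read at the end of each move stayed below about 8 N.

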